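Stand up, complete and square the glass carrier plates in the plate tray

TASK

The four frosted glass plates in the tipped steel tray have slumped against the keeper: push the row upright, flat against the backstop, then stand the bare frosted plate from the draining rack in front of them as the fifth. Finish with all five flat against one another and the backstop, their side edges flush, and the keeper slid up snug against the last plate. Let no plate fall over, and leave the white-coated plate and the other things on the bench where they are.

Things in the scene. Friction and masses are not known exactly. Their poses are not given: they have to be found in the camera images.
- tray: Fixed steel plate tray, floor 194 x 110 mm (x -178 to 16, y -55 to 55 mm), tipped 10 degrees, low at the backstop end. Origin: on the floor, middle of the foot of the backstop's face, 36 mm above the bench. +x: along the floor from keeper towards backstop; y: across; +z: square to the floor, along the backstop's face (10 degrees off vertical). Side lips 6 mm high.
- backstop_top (a point): Middle of the top edge of the backstop's face, 64 mm up the tray's z from its origin; axes as the tray's. The backstop is a steel upright 36 mm wide (narrower than the plates) and 4 mm thick, face at tray x = 0, a small gusset behind it to x = 16 mm.
- keeper (a joint): How far the keeper is slid towards the backstop, m. 0: fully back, its face 78 mm from the backstop's face; limit 0.065; with five plates stood flush it meets the last at 0.053. About 2.5 N of friction; it stays where it is left.
- keeper_face (a point): Middle of the foot of the keeper's face, on the tray floor; axes as the tray's. The keeper is an aluminium slider: an upright 36 mm wide, 42 mm high, 4 mm thick on a shoe 10 mm high reaching 84 mm back (-x), between two guide rails 10 mm high (tray x -174 to -70, y +-19 to +-24 mm).
- keeper_knob (a point): Grip point of the keeper's black round knob: on its axis, 14 mm below its top, 50 mm above the tray floor, 70 mm behind the keeper's face. Knob 18 mm across, 32 mm high, on a 10 mm post, square to the tray floor; axes as the tray's.
- rack: Fixed dark blue draining rack, a block 84 x 190 x 30 mm. Origin: centre of its underside, z up, y along its length. Grooves 6.5 x 53 mm (long side along y), 22 mm deep, at x = -24, 0, 24 and y = +-52 mm; only the two at x = 0 hold plates, one each.
- p1_c (a point): Centre of a bare frosted pale-green glass plate, number 1 of the row counting from the backstop; 50 mm wide, 75 mm tall, 5 mm thick, 47 g. x: thickness (towards the backstop), y: width, z: up its height. It starts with its foot on the tray floor and its top slumped back onto the keeper; side edges out of line by up to 18 mm.
- p2_c (a point): Centre of a bare frosted pale-green glass plate, number 2 of the row counting from the backstop; 50 mm wide, 75 mm tall, 5 mm thick, 47 g. x: thickness (towards the backstop), y: width, z: up its height. It starts with its foot on the tray floor and its top slumped back onto the keeper; side edges out of line by up to 18 mm.
- p3_c (a point): Centre of a bare frosted pale-green glass plate, number 3 of the row counting from the backstop; 50 mm wide, 75 mm tall, 5 mm thick, 47 g. x: thickness (towards the backstop), y: width, z: up its height. It starts with its foot on the tray floor and its top slumped back onto the keeper; side edges out of line by up to 18 mm.
- p4_c (a point): Centre of a bare frosted pale-green glass plate, number 4 of the row counting from the backstop; 50 mm wide, 75 mm tall, 5 mm thick, 47 g. x: thickness (towards the backstop), y: width, z: up its height. It starts with its foot on the tray floor and its top slumped back onto the keeper; side edges out of line by up to 18 mm.
- p5_c (a point): Centre of the fifth bare frosted pale-green glass plate, the same size and axes (x thickness, y width, z up); it stands loosely upright in one of the two middle grooves of the draining rack, 22 mm of its foot in the groove, its top 83 mm above the bench.
- coated_c (a point): Centre of the white-coated plate (same size and axes, a white layer on its +x face that shows through the clear back, so it looks white all over), standing in the other middle groove of the draining rack. It stays there.
- vial_a: sample vial, 27 mm across, 58 mm tall, black cap; loose; origin at the centre of its underside. Not part of the job.
- vial_b: sample vial, 27 mm across, 58 mm tall, white cap; loose; origin at the centre of its underside. Not part of the job.
- beaker: glass beaker, 70 mm across, 95 mm tall; loose; origin at the centre of its underside. Not part of the job.
- dish: white porcelain dish, 94 mm across, 50 mm tall; loose; origin at the centre of its underside. Not part of the job.
- wash: white wash bottle with red cap and spout, 72 mm across, about 195 mm tall; loose; origin at the centre of its underside. Not part of the job.
- reagent: amber reagent jar, 56 mm across, 105 mm tall; loose; origin at the centre of its underside. Not part of the job.
- spatula: steel spatula lying on the bench, 160 mm long, 13 mm wide, 3 mm thick; loose; origin at the centre of its underside. Not part of the job.
Mind the look-alikes: they are no part of the job. Leave any orange or pink look-alike of the part that bears p5_c alone.

How it is judged:
By the outcome, as a careful person would: the job done as asked, in the order asked, and still so for the second after the job is handed in, with the robot touching nothing.
It also fails if it takes over 72 s, if anything falls off the work surface, if the arm or the gripper's body presses on something with over 40 N, if the wrist force passes 120 N, or if a joint passes its speed limit or range.

ROBOT

A 6-joint arm with a two-finger parallel gripper is mounted at the origin on the work surface. World frame = base frame: x ahead of the robot, y to its left, z up, the work surface at z = 0. Lengths are in m, angles in rad, forces in N, time in s.
With the tool pointing down it reaches from about 0.3 to 0.775 m from the base axis. Payload 14.6 kg.
Tool frame: the origin (TCP) lies at the very end of the fingers, on their centre line; the grasp point (between the pads) lies 19 mm behind it (ctrl.hold_point_z is the distance from the TCP to the grasp point, in m); x points along the fingers, y is the direction in which the jaws open and shut, and the axes are right-handed (so a half turn about x gives the same grasp; the last joint's range is limited). The gripper opens to 94 mm and grips with 3 to 60 N. Pads are 16 mm wide; open, the fingers measure 119 mm over their backs; the gripper's body (75 mm by 177 mm) begins 78 mm behind the grasp point.
Start: joints at [1.171, 0.3, 1.521, -0, 1.321, -0.067], TCP at [0.18, 0.52, 0.205] pointing down, gripper open.
Joint ranges: [-3.03, 3.03], [-0.79, 2.21], [0.23, 2.52], [-1.04, 4.18], [0, 3.07], [-2.55, 2.55]. Speed limits (rad/s): [2.22, 2.22, 2.57, 3.14, 3.14, 3.14].

INTERFACE

Orientations are given as [roll, pitch, yaw] about the fixed x, y, z axes, in that order (R = Rz(yaw) Ry(pitch) Rx(roll)).
In Python, from station import get_obs, camera, ticket, ctrl gives the robot as it stands.
- The arm moves only by the tool step_arm, never from a script. Its argument "motion" is a list that holds one entry, the list of rows, each a list of 6 numbers: the shift along the tool's x, y, z in m, then the turn, a rotation vector about the tool's x, y, z in degrees. A call has 1 to 12 rows; each row shifts and turns the commanded pose from where the row before left it, along the tool's axes as they then stand; what a row does not reach is not made up. A row lasts 1/8 s, in which the tool goes at most 62.5 mm and 10.7 degrees, less where a joint would pass 70% of its speed; a pose out of reach is approached as far as the arm can. A call is refused whole if a number of a shift passes 0.0625 or a number of a turn 10.7, either way. A call with a gripper value outside its range is refused whole. "fingers" is the finger opening in m, from 0 to 0.094, set as the call begins (left out, the last holds). The fingers move at their own pace and stop on an object; "squeeze" is the grip in N (left out, the last holds). Time passes only in rows, so rows that do not move let the fingers close. It gives the time, the measured TCP pose, the force and the opening at its end, in the units of the state.
- get_obs(): the state, without advancing time (a new reading comes with each control period).
- camera(name): name is "side" or "top" or "wrist"; returns a dict with "pixels" (384x512x3 uint8, red, green, blue), "fx", "fy", "cx", "cy" (pixels), "extrinsics" (4x4, takes a point from world to camera coordinates); the wrist camera has in their place "T_tool_cam" (4x4, takes a point from camera to tool coordinates, whose origin is the TCP and whose axes are the tool frame's). Camera axes: x right, y up, looking along -z (the intrinsics and any distortion apply to the point x, -y, -z); pixel columns grow to the right and rows downward; lengths in m; the calibration is good to about 2 mm. A picture is of the moment at which its call begins: read the wrist's pose just before it. There is no depth.
- ticket.hand_in(): hands the job in, once; it reports no verdict.
The state is a dict: "time_s": time; "qpos": joint angles; "joint_vel": joint speeds; "tau": joint torques, N m; "ee_pos": TCP position; "eef_rot": TCP orientation; "force": force on the tool from outside, world axes, zero at the start; "moment": the same for the moment, N m; "grip_width": finger opening in m.
Only numpy, scipy, OpenCV 4.12 (cv2) and the standard library are available. Lean on these libraries where they do the work, as an engineer would, in place of code of your own. Each camera call takes 0.05 s, during which the arm holds its last target.

## Working session

There is one attempt and no reset: what is moved stays moved. The work goes in short steps, Python scripts to look and compute and a tool call to move; the robot and the scene stay as the last step left them, time stands still between calls to the robot, and variables do not carry over. Pictures are saved under pics/ and viewed, and the job is handed in when it is done.

Besides the shell and the picture viewer there is one more tool, called after "Request:" by a JSON object that holds its "name" and its "arguments". step_arm: Moves the arm, as the interface text tells. Its arguments: {"type":"object","properties":{"motion":{"type":"array","items":{"type":"array","items":{"type":"array","items":{"type":"number"}}}},"fingers":{"type":"number"},"squeeze":{"type":"number"}},"required":["motion"]}

```bash
ls; mkdir -p pics; python3 - <<'E'
from station import get_obs, camera, ctrl
import cv2
print(get_obs()); print(ctrl.hold_point_z)
for n in ["side","top","wrist"]:
    c=camera(n); cv2.imwrite(f"pics/{n}0.png",c["pixels"][:,:,::-1])
    print(n,c["fx"],c["fy"],c["cx"],c["cy"],[k for k in c]); print(c.get("extrinsics",c.get("T_tool_cam")).round(4) if hasattr(c.get("extrinsics",c.get("T_tool_cam")),'round') else c.get("extrinsics",c.get("T_tool_cam")))
E
```

```text
pics
{'time_s': 0.0, 'qpos': array([ 1.17140189e+00,  3.00472842e-01,  1.52160302e+00, -3.07131788e-05,
        1.32072020e+00, -6.65941059e-02]), 'joint_vel': array([ 0.00101143,  0.0016568 , -0.00147181, -0.00166627,  0.00284934,
        0.00128751]), 'tau': array([ 2.53852464e-03, -5.31813526e+01, -3.52729154e+01,  7.09502120e-02,
        2.46710074e-02, -9.68912400e-05]), 'ee_pos': array([0.17957887, 0.51956255, 0.2048761 ]), 'eef_rot': array([-1.61267517,  1.56959255, -1.94546788]), 'force': array([-0.61906489,  0.42016362,  0.12104658]), 'moment': array([-0.04601851, -0.00250806, -0.01802618]), 'grip_width': 0.09397691013412104}
0.0188
side 418.13327604090796 418.13327604090796 251.03959622883627 183.68322068458323 ['pixels', 'fx', 'fy', 'cx', 'cy', 'extrinsics']
[[ 0.8813 -0.4725  0.0036 -0.4773]
 [ 0.2926  0.5517  0.781  -0.2505]
 [-0.371  -0.6873  0.6245 -0.8368]
 [ 0.      0.      0.      1.    ]]
top 449.0749278617447 449.0749278617447 260.7446504997277 192.1557757220821 ['pixels', 'fx', 'fy', 'cx', 'cy', 'extrinsics']
[[-0.0136 -0.9999  0.0066  0.0281]
 [ 0.9849 -0.0122  0.1726 -0.554 ]
 [-0.1725  0.0088  0.985  -1.1543]
 [ 0.      0.      0.      1.    ]]
wrist 287.87791776989457 287.87791776989457 259.4256880399711 192.2957817860658 ['pixels', 'fx', 'fy', 'cx', 'cy', 'T_tool_cam']
[[-6.000e-04  2.282e-01 -9.736e-01 -1.785e-01]
 [ 1.000e+00 -3.000e-04 -6.000e-04  8.000e-04]
 [-5.000e-04 -9.736e-01 -2.282e-01 -6.630e-02]
 [ 0.000e+00  0.000e+00  0.000e+00  1.000e+00]]
```

View pics/side0.png

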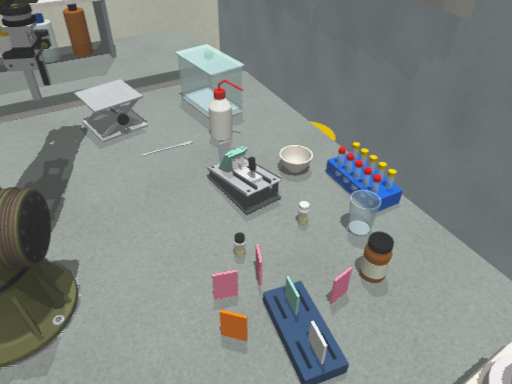

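View pics/top0.png

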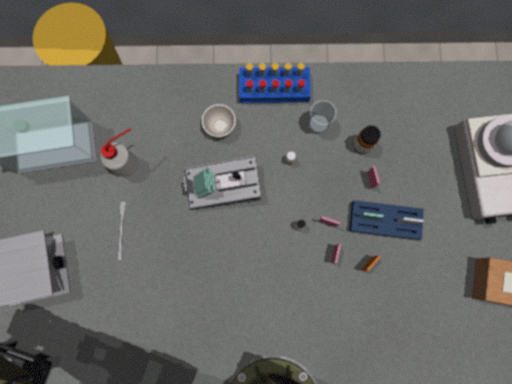

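View pics/wrist0.png

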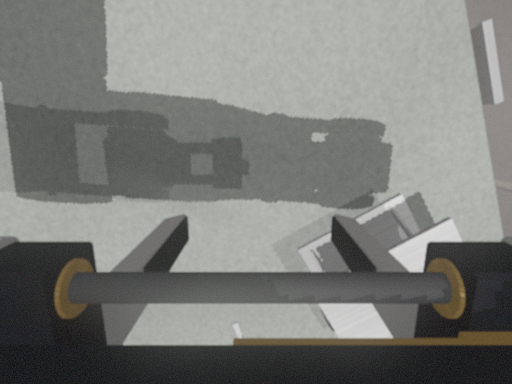

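```bash
cat > h.py <<'E'
import numpy as np, cv2
from station import get_obs, camera, ctrl
from scipy.spatial.transform import Rotation as R
def snap(n,tag):
    o=get_obs(); c=camera(n); c["obs"]=o
    cv2.imwrite(f"pics/{tag}.png",c["pixels"][:,:,::-1]); return c
def toolT(o):
    T=np.eye(4);T[:3,:3]=R.from_euler("xyz",o["eef_rot"]).as_matrix();T[:3,3]=o["ee_pos"];return T
def camT(c): # cam->world
    if "extrinsics" in c: return np.linalg.inv(np.array(c["extrinsics"]))
    return toolT(c["obs"])@np.array(c["T_tool_cam"])
def ray(c,u,v):
    T=camT(c); d=np.array([(u-c["cx"])/c["fx"],-(v-c["cy"])/c["fy"],-1.])
    return T[:3,3],T[:3,:3]@d
def onz(c,u,v,z):
    p,d=ray(c,u,v); return p+d*(z-p[2])/d[2]
def proj(c,P):
    T=np.linalg.inv(camT(c)); q=T[:3,:3]@np.array(P)+T[:3,3]
    return np.array([c["cx"]+c["fx"]*q[0]/-q[2], c["cy"]-c["fy"]*q[1]/-q[2]])
def tri(*rs):
    A=np.zeros((3,3));b=np.zeros(3)
    for p,d in rs:
        d=d/np.linalg.norm(d);M=np.eye(3)-np.outer(d,d);A+=M;b+=M@p
    x=np.linalg.solve(A,b); res=[np.linalg.norm(np.cross(x-p,d/np.linalg.norm(d))) for p,d in rs]
    return x,res
def crop(c,tag,x0,y0,x1,y1,s):
    im=c["pixels"][y0:y1,x0:x1,::-1]; cv2.imwrite(f"pics/{tag}.png",cv2.resize(im,None,fx=s,fy=s,interpolation=cv2.INTER_CUBIC))
E
python3 - <<'E'
from h import *
c=snap("top","t1"); crop(c,"t1a",175,145,275,220,7); crop(c,"t1b",340,190,440,250,7)
c=snap("side","s1"); crop(c,"s1a",200,135,290,220,7); crop(c,"s1b",255,260,355,384,4)
E
```

```text
(no output)
```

View pics/t1a.png

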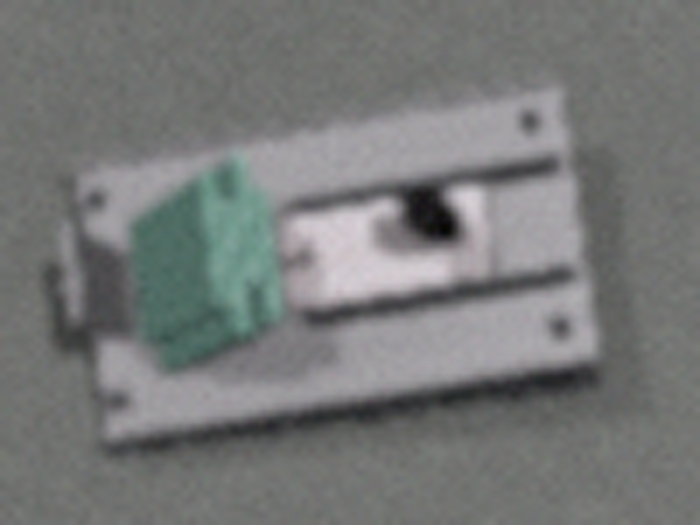

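View pics/t1b.png

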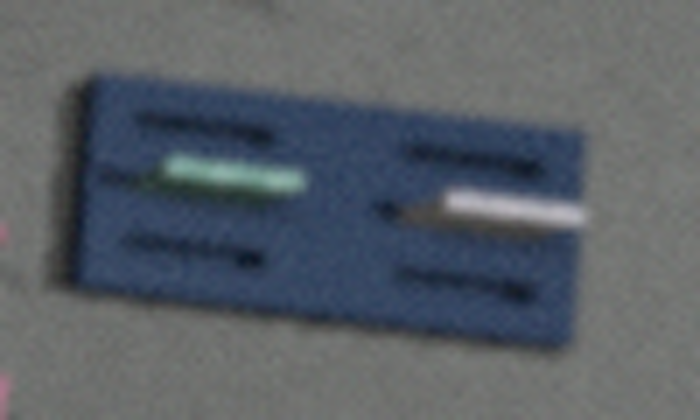

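View pics/s1a.png

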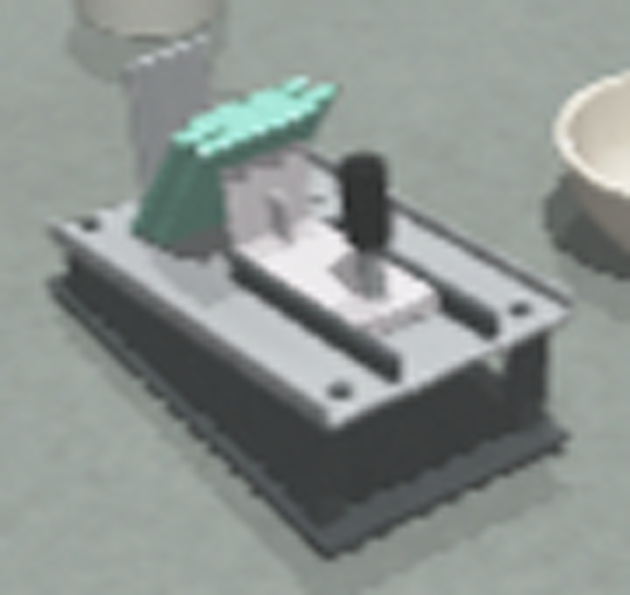

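View pics/s1b.png

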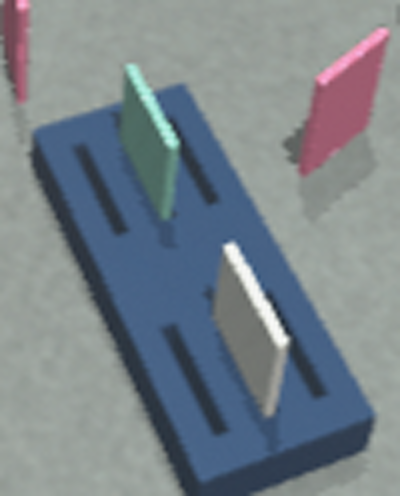

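```bash
python3 - <<'E'
from h import *
t=snap("top","t2"); s=snap("side","s2")
f=lambda o,k:(lambda x,y:(o[0]+(x+.5)/k-.5,o[1]+(y+.5)/k-.5))
T=f((175,145),7); S=f((200,135),7); S2=f((255,260),4); T2=f((340,190),7)
C={"BL":((78,178),.033),"TR":((560,88),.067),"BR":((597,358),.067),"tl2":((108,440),.033)}
for k,(p,z) in C.items(): print(k,onz(t,*T(*p),z+.006).round(4))
# rack top corners
for p in [(95,75),(585,130),(575,345),(80,285)]: print("rack",onz(t,*T2(*p),.03).round(4))
for p in [(165,165),(305,182)]: print("p5top",onz(t,*T2(*p),.083).round(4))
for p in [(445,200),(590,215)]: print("coat",onz(t,*T2(*p),.083).round(4))
print("p5 side/top tri", [tri(ray(t,*T2(*a)),ray(s,*S2(*b))) for a,b in [((168,165),(130,66)),((303,182),(175,145))]])
# knob top
print("knobtop", tri(ray(t,*T(440,222)),ray(s,*S(365,158))))
# side tray corners
for n,p,z in [("near-right lip -178",(335,425),.067),("far-right",(570,300),.067),("left",(52,228),.033)]: print(n,onz(s,*S(*p),z).round(4))
print(toolT(t["obs"]).round(3))
E
```

```text
BL [0.6196 0.2239 0.039 ]
TR [0.6446 0.0362 0.073 ]
BR [0.5406 0.0235 0.073 ]
tl2 [0.5168 0.2109 0.039 ]
rack [ 0.532  -0.2297  0.03  ]
rack [ 0.5081 -0.4185  0.03  ]
rack [ 0.4253 -0.4083  0.03  ]
rack [ 0.4507 -0.22    0.03  ]
p5top [ 0.49   -0.2424  0.083 ]
p5top [ 0.483  -0.2937  0.083 ]
coat [ 0.4757 -0.345   0.083 ]
coat [ 0.4694 -0.3981  0.083 ]
p5 side/top tri [(array([ 0.48955458, -0.24334098,  0.08301597]), [np.float64(0.00040950949103957777), np.float64(0.00040950949103956525)]), (array([ 0.48260569, -0.29242423,  0.08473075]), [np.float64(0.00020382541452723874), np.float64(0.00020382541452720578)])]
knobtop (array([0.58309331, 0.07883069, 0.12945876]), [np.float64(0.001945436472993683), np.float64(0.001945436472993524)])
near-right lip -178 [0.5425 0.0206 0.067 ]
far-right [0.651  0.0428 0.067 ]
left [0.5186 0.2152 0.033 ]
[[-0.     0.327  0.945  0.18 ]
 [-0.     0.945 -0.327  0.52 ]
 [-1.    -0.001 -0.     0.205]
 [ 0.     0.     0.     1.   ]]
```

```bash
cat > plan.py <<'E'
from h import *
def goal(pos,R_): 
    T=np.eye(4);T[:3,:3]=R_;T[:3,3]=pos;return T
def rows(T0,T1,n,ease=True):
    out=[];T=T0.copy()
    rv=(R.from_matrix(T0[:3,:3].T@T1[:3,:3])).as_rotvec()
    for i in range(1,n+1):
        a=i/n; a=a*a*(3-2*a) if ease else a
        G=np.eye(4);G[:3,:3]=T0[:3,:3]@R.from_rotvec(rv*a).as_matrix();G[:3,3]=T0[:3,3]+a*(T1[:3,3]-T0[:3,3])
        D=np.linalg.inv(T)@G
        s=D[:3,3].round(4);w=np.degrees(R.from_matrix(D[:3,:3]).as_rotvec()).round(1)
        out.append([float(x)+0 for x in s]+[float(x)+0 for x in w])
        E=np.eye(4);E[:3,:3]=R.from_rotvec(np.radians(w)).as_matrix();E[:3,3]=s
        T=T@E
    m=np.abs(np.array(out)).max(0)
    print("max",m.round(4)); print("[["+",".join("["+",".join(f"{x:g}" for x in r)+"]" for r in out)+"]]")
    print("end",T[:3,3].round(4)); return T
def downR(ang): # tool x down, tool y at world angle ang (deg)
    a=np.radians(ang);y=np.array([np.cos(a),np.sin(a),0]);x=np.array([0,0,-1.]);return np.c_[x,y,np.cross(x,y)]
E
python3 - <<'E'
from plan import *
o=get_obs();T=toolT(o)
rows(T,goal([.59,.05,.2],downR(7.4)),12,False)
E
```

```text
max [5.00e-04 2.58e-02 5.20e-02 5.30e+00 0.00e+00 0.00e+00]
[[[0.0004,-0.0258,0.0451,5.3,0,0],[0.0005,-0.0216,0.0473,5.3,0,0],[0.0004,-0.0171,0.0491,5.3,0,0],[0.0005,-0.0124,0.0505,5.3,0,0],[0.0004,-0.0078,0.0514,5.3,0,0],[0.0005,-0.003,0.0518,5.3,0,0],[0.0004,0.0018,0.052,5.3,0,0],[0.0005,0.0066,0.0516,5.3,0,0],[0.0004,0.0114,0.0507,5.2,0,0],[0.0005,0.0159,0.0495,5.3,0,0],[0.0004,0.0203,0.0478,5.3,0,0],[0.0005,0.0248,0.0457,5.3,0,0]]]
end [0.59 0.05 0.2 ]
```

Request:
{"name": "step_arm", "arguments": {"motion": [[[0.0004,-0.026,0.045,5.3,0,0],[0.0005,-0.022,0.047,5.3,0,0],[0.0004,-0.017,0.049,5.3,0,0],[0.0005,-0.012,0.0505,5.3,0,0],[0.0004,-0.008,0.0515,5.3,0,0],[0.0005,-0.003,0.052,5.3,0,0],[0.0004,0.002,0.052,5.3,0,0],[0.0005,0.0065,0.0515,5.3,0,0],[0.0004,0.0115,0.0505,5.2,0,0],[0.0005,0.016,0.0495,5.3,0,0],[0.0004,0.02,0.048,5.3,0,0],[0.0005,0.025,0.0455,5.3,0,0]]]}}

```text
time_s: 1.85
ee_pos: [0.5907, 0.0486, 0.2001]
eef_rot: [1.721, 1.571, 0.277]
force: [0.1, 0.4, 0.8]
grip_width: 0.0941
```

Request:
{"name": "step_arm", "arguments": {"motion": [[[0,0,0,0,0,0],[0,0,0,0,0,0]]]}}

```text
time_s: 2.1
ee_pos: [0.5894, 0.0505, 0.1998]
eef_rot: [-1.955, 1.57, 2.887]
force: [-0.1, -0.5, 0.4]
grip_width: 0.0941
```

```bash
python3 - <<'E'
from h import *
c=snap("wrist","w1"); print(c["obs"]["ee_pos"],c["obs"]["time_s"],toolT(c["obs"]).round(4)[:3,1]); crop(c,"w1a",100,20,400,240,2.6)
import pickle; pickle.dump(c,open("w1.pkl","wb"))
E
```

```text
[0.58936755 0.05051578 0.19980979] 2.1 [ 9.915e-01  1.300e-01 -6.000e-04]
```

View pics/w1.png

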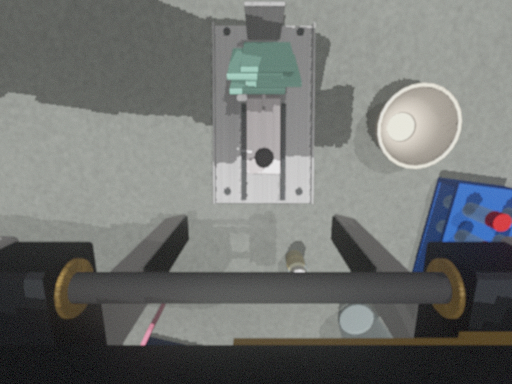

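View pics/w1a.png

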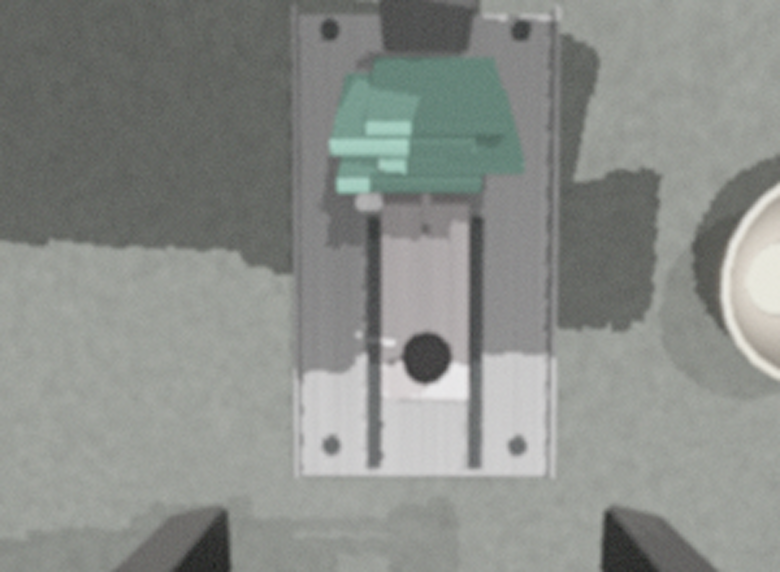

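```bash
python3 - <<'E'
from h import *
import pickle
c=pickle.load(open("w1.pkl","rb"))
P=lambda x,y:(100+(x+.5)/2.6-.5,20+(y+.5)/2.6-.5)
q=[onz(c,*P(298,474),.067+.003),onz(c,*P(552,474),.067+.003),onz(c,*P(556,12),.033+.003),onz(c,*P(295,12),.033+.003)]
for a in q: print(a.round(4))
a=(q[0]+q[1])/2;b=(q[2]+q[3])/2
print("w",np.linalg.norm(q[0]-q[1]),np.linalg.norm(q[2]-q[3]),"L",np.linalg.norm(a-b)); d=b-a
print("yaw",np.degrees(np.arctan2(d[1],d[0])),"mid",(a+b)/2)
for nm,(x,y),z in [("knobtop",(427,357),.1295),("hole bl",(331,446),.066),("hole br",(517,446),.066),("hole tl",(330,30),.034),("hole tr",(520,30),.034)]:
    print(nm,onz(c,*P(x,y),z).round(4))
E
```

```text
[0.5418 0.0277 0.07  ]
[0.6491 0.0419 0.07  ]
[0.6244 0.2287 0.036 ]
[0.5174 0.2146 0.036 ]
w 0.10829650569119918 0.10787225285448393 L 0.19152644405732952
yaw 97.47900616535182 mid [0.58318875 0.12822695 0.053     ]
knobtop [0.5879 0.0905 0.1295]
hole bl [0.5541 0.0408 0.066 ]
hole br [0.633  0.0512 0.066 ]
hole tl [0.5322 0.2103 0.034 ]
hole tr [0.6109 0.2207 0.034 ]
```

```bash
cat > tray.py <<'E'
from plan import *
yaw=np.radians(97.45); tilt=np.radians(10)
O=np.array([.5727,.2061,.036])
Rt=R.from_euler("ZY",[yaw,tilt]).as_matrix()   # x dips down
def tw(p): return O+Rt@np.array(p)
def wt(P): return Rt.T@(np.array(P)-O)
def onplane(c,u,v,zt): # ray with tray plane z=zt -> tray coords
    p,d=ray(c,u,v); p=wt(p); d=Rt.T@d; return p+d*(zt-p[2])/d[2]
def onxplane(c,u,v,xt):
    p,d=ray(c,u,v); p=wt(p); d=Rt.T@d; return p+d*(xt-p[0])/d[0]
def tool(p): # TCP at tray coords p, tool x = -tray z, tool y = -tray y
    x=-Rt[:,2];y=-Rt[:,1];return goal(tw(p),np.c_[x,y,np.cross(x,y)])
E
python3 - <<'E'
from tray import *
import pickle
c=pickle.load(open("w1.pkl","rb"))
P=lambda x,y:(100+(x+.5)/2.6-.5,20+(y+.5)/2.6-.5)
print(Rt.round(3))
for nm,(x,y),z in [("knobtop",(427,357),.064),("bl",(298,474),.003),("br",(552,474),.003),("tr",(556,12),.003),("tl",(295,12),.003),("shoe end l",(382,398),.01),("shoe end r",(469,398),.01),("keeper top L",(383,205),.042),("keeper topR",(483,193),.042),("rail l end",(374,466),.01),("rail r end",(475,466),.01)]:
    print(nm,(onplane(c,*P(x,y),z)*1000).round(1))
print("backstop bottom r", (onplane(c,*P(472,52),.0)*1000).round(1))
t=snap("top","t3"); 
T=lambda x,y:(175+(x+.5)/7-.5,145+(y+.5)/7-.5)
print("top knob",(onplane(t,*T(440,222),.064)*1000).round(1))
rows(toolT(get_obs()),tool([-.135,0,.12]),4)
E
```

```text
[[-0.128 -0.992 -0.023]
 [ 0.976 -0.13   0.172]
 [-0.174  0.     0.985]]
knobtop [-130.5   -0.2   64. ]
bl [-176.2   53.9    3. ]
br [-176.1  -54.6    3. ]
tr [ 15.3 -54.1   3. ]
tl [15.2 53.6  3. ]
shoe end l [-143.9   17.6   10. ]
shoe end r [-143.8  -18.5   10. ]
keeper top L [-73.5  15.7  42. ]
keeper topR [-69.1 -21.   42. ]
rail l end [-172.2   21.    10. ]
rail r end [-172.1  -21.1   10. ]
backstop bottom r [  0.6 -19.8   0. ]
top knob [-139.8    6.6   64. ]
max [7.40e-03 1.30e-03 1.56e-02 1.00e-01 3.40e+00 0.00e+00]
[[[0.0035,0.0006,-0.0068,0,-1.6,0],[0.0074,0.0013,-0.0153,0,-3.4,0],[0.0064,0.0013,-0.0156,0.1,-3.4,0],[0.0025,0.0005,-0.0073,0,-1.6,0]]]
end [0.5872 0.095  0.1777]
```

```bash
python3 - <<'E'
from tray import *
rows(toolT(get_obs()),tool([-.131,0,.10]),5)
E
```

```text
max [1.19e-02 1.10e-03 1.38e-02 1.00e-01 3.00e+00 0.00e+00]
[[[0.0045,0.0004,-0.0046,0,-1,0],[0.0105,0.0009,-0.0111,0,-2.5,0],[0.0119,0.0011,-0.0138,0.1,-3,0],[0.0093,0.0009,-0.0121,0,-2.5,0],[0.0037,0.0004,-0.0053,0,-1,0]]]
end [0.5871 0.0954 0.1572]
```

Request:
{"name": "step_arm", "arguments": {"motion": [[[0.0045,0.0004,-0.0046,0,-1,0],[0.0105,0.0009,-0.011,0,-2.5,0],[0.012,0.001,-0.014,0.1,-3,0],[0.0095,0.001,-0.012,0,-2.5,0],[0.0035,0.0004,-0.0053,0,-1,0],[0,0,0,0,0,0],[0,0,0,0,0,0]]], "fingers": 0.06}}

```text
time_s: 3.08
ee_pos: [0.5879, 0.0941, 0.1575]
eef_rot: [0.005, 1.397, -1.438]
force: [0.4, 0.9, 0.6]
grip_width: 0.0601
```

```bash
python3 - <<'E'
from tray import *
import pickle
c=snap("wrist","w2"); print(c["obs"]["ee_pos"],c["obs"]["time_s"],(wt(c["obs"]["ee_pos"])*1000).round(1)); print((Rt.T@toolT(c["obs"])[:3,:3]).round(3))
pickle.dump(c,open("w2.pkl","wb"))
E
```

```text
[0.5879132  0.09413566 0.1574553 ] 3.075 [-132.4   -0.6  100. ]
[[ 0.    -0.002 -1.   ]
 [-0.    -1.     0.002]
 [-1.     0.    -0.   ]]
```

View pics/w2.png

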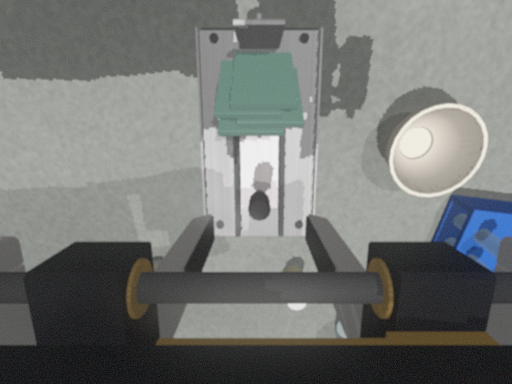

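```bash
python3 - <<'E'
from tray import *
import pickle
c=pickle.load(open("w2.pkl","rb"))
crop(c,"w2a",190,15,335,245,3.4)
print(proj(c,c["obs"]["ee_pos"]))
for z in (.064,.032): print(z,proj(c,tw([-.131,0,z])),proj(c,tw([-.131+.009,0,z])),proj(c,tw([-.131-.009,0,z])))
E
```

```text
[259.55385212 229.42532981]
0.064 [258.76847902 211.44034315] [258.73899582 200.2460595 ] [258.79742837 222.43192898]
0.032 [258.82332611 200.89244282] [258.79791707 190.99140476] [258.84833081 210.63592649]
```

View pics/w2a.png

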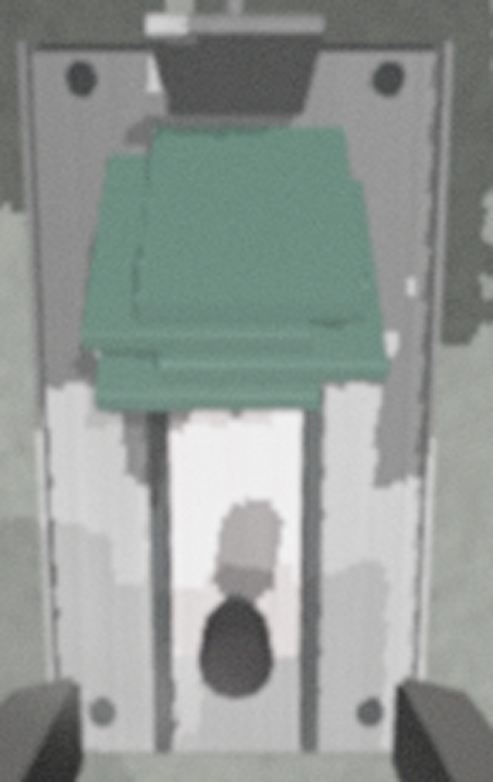

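```bash
python3 - <<'E'
from tray import *
rows(toolT(get_obs()),tool([-.129,0,.031]),6)
E
```

```text
max [0.0166 0.0002 0.0009 0.1    0.     0.    ]
[[[0.0051,0,-0.0003,0,0,0],[0.0128,-0.0002,-0.0006,0,0,0],[0.0166,-0.0001,-0.0008,-0.1,0,0],[0.0166,-0.0002,-0.0009,0,0,0],[0.0128,-0.0001,-0.0006,0,0,0],[0.0051,0,-0.0003,-0.1,0,0]]]
end [0.5885 0.0855 0.0889]
```

Request:
{"name": "step_arm", "arguments": {"motion": [[[0,0,0,0,0,0]]]}}

```text
time_s: 3.25
ee_pos: [0.5879, 0.0939, 0.1573]
eef_rot: [0.004, 1.396, -1.44]
force: [0.2, 0.4, 0.7]
grip_width: 0.0599
```

```bash
python3 - <<'E'
from tray import *
for i in range(6):
    o=get_obs(); print(o["time_s"],(wt(o["ee_pos"])*1000).round(1),np.abs(o["joint_vel"]).max()); camera("side")
E
```

```text
3.25 [-132.5   -0.5   99.8] 0.0037575767616941915
3.3 [-132.4   -0.5   99.7] 0.004227424700579626
3.35 [-132.3   -0.5   99.7] 0.002922390242479907
3.4 [-132.2   -0.5   99.6] 0.0036714276285189995
3.45 [-132.2   -0.5   99.6] 0.0010088985971281321
3.5 [-132.1   -0.4   99.5] 0.001624303565930245
```

Request:
{"name": "step_arm", "arguments": {"motion": [[[0.006,0,-0.0005,0,0,0],[0.013,0,-0.0005,0,0,0],[0.0155,0,-0.001,0,0,0],[0.0155,0,-0.0005,0,0,0],[0.013,0,-0.0005,0,0,0],[0.0055,0,0,0,0,0],[0,0,0,0,0,0]]]}}

```text
time_s: 4.42
ee_pos: [0.5889, 0.0855, 0.0887]
eef_rot: [-0.001, 1.396, -1.444]
force: [-0.4, 0.2, 0.0]
grip_width: 0.0596
```

Request:
{"name": "step_arm", "arguments": {"motion": [[[0,0,0,0,0,0],[0,0,0,0,0,0],[0,0,0,0,0,0],[0,0,0,0,0,0]]], "fingers": 0.01, "squeeze": 15}}

```text
time_s: 4.92
ee_pos: [0.5889, 0.0856, 0.0891]
eef_rot: [0.002, 1.396, -1.441]
force: [0.2, 0.0, 0.3]
grip_width: 0.0232
```

```bash
python3 - <<'E'
from tray import *
c=snap("side","s4"); crop(c,"s4a",190,120,300,220,7)
o=c["obs"];print((wt(o["ee_pos"])*1000).round(1),o["grip_width"],o["force"],o["time_s"])
E
```

```text
[-129.    -0.5   31.1] 0.023159920490207347 [0.21236101 0.03722578 0.32009063] 4.925
```

View pics/s4a.png

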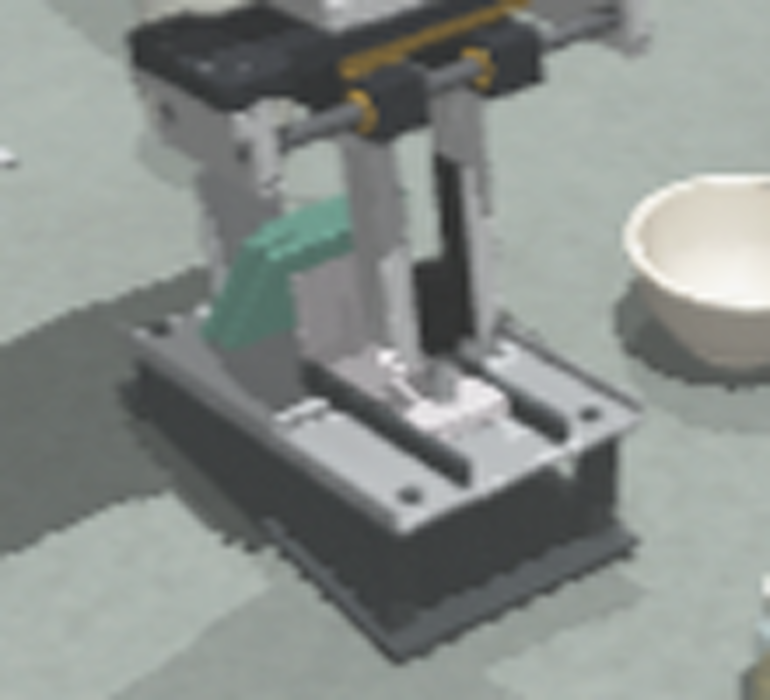

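Request:
{"name": "step_arm", "arguments": {"motion": [[[0,0,0,0,0,0],[0,0,0,0,0,0]]]}}

```text
time_s: 5.22
ee_pos: [0.5887, 0.0855, 0.089]
eef_rot: [-0.002, 1.396, -1.445]
force: [-4.0, 0.3, 2.5]
grip_width: 0.0178
```

Request:
{"name": "step_arm", "arguments": {"motion": [[[0,0,-0.002,0,0,0],[0,0,-0.003,0,0,0],[0,0,-0.003,0,0,0],[0,0,-0.003,0,0,0],[0,0,-0.002,0,0,0]]]}}

```text
time_s: 5.85
ee_pos: [0.5871, 0.0982, 0.0867]
eef_rot: [-0.002, 1.396, -1.445]
force: [-4.5, -2.5, 3.5]
grip_width: 0.0177
```

```bash
python3 - <<'E'
from tray import *
c=snap("wrist","w5"); crop(c,"w5a",150,0,370,250,2.4)
c=snap("side","s5"); crop(c,"s5a",190,120,300,220,4)
o=c["obs"];print((wt(o["ee_pos"])*1000).round(1),o["grip_width"],Rt.T@o["force"],o["time_s"])
E
```

```text
[-115.8   -0.3   31.1] 0.01773590516103372 [-1.25865462  4.47454881  3.45489577] 5.9
```

View pics/w5a.png

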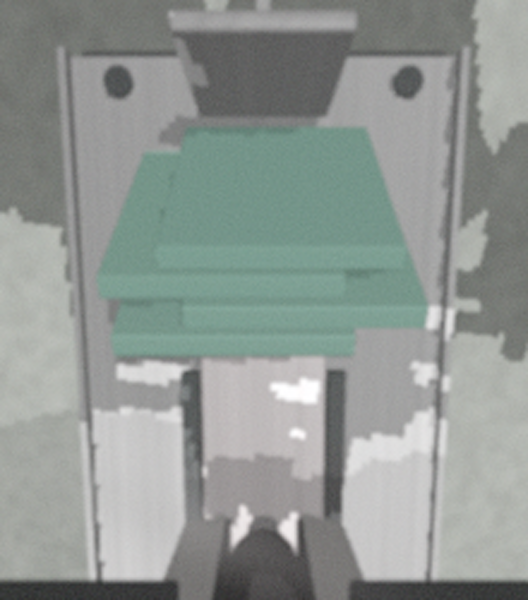

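View pics/s5a.png

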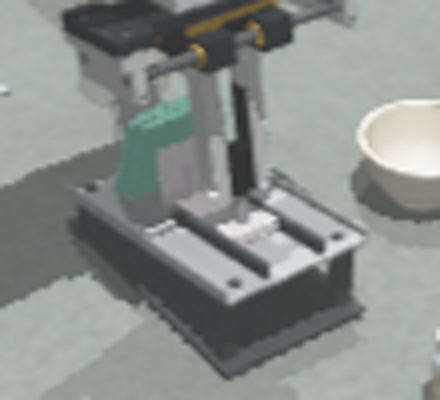

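Request:
{"name": "step_arm", "arguments": {"motion": [[[0,0,-0.002,0,0,0],[0,0,-0.003,0,0,0],[0,0,-0.003,0,0,0],[0,0,-0.003,0,0,0],[0,0,-0.003,0,0,0],[0,0,-0.003,0,0,0],[0,0,-0.002,0,0,0]]]}}

```text
time_s: 6.82
ee_pos: [0.5847, 0.1167, 0.0834]
eef_rot: [-0.002, 1.396, -1.445]
force: [-5.2, -2.9, 4.7]
grip_width: 0.0175
```

```bash
python3 - <<'E'
from tray import *
c=snap("wrist","w6"); crop(c,"w6a",150,0,370,250,2.4)
o=c["obs"];print((wt(o["ee_pos"])*1000).round(1),o["grip_width"],Rt.T@o["force"],o["time_s"])
E
```

```text
[-97.   -0.3  31.1] 0.01745480034758637 [-2.95275414  5.53713829  4.28104521] 6.825
```

View pics/w6a.png

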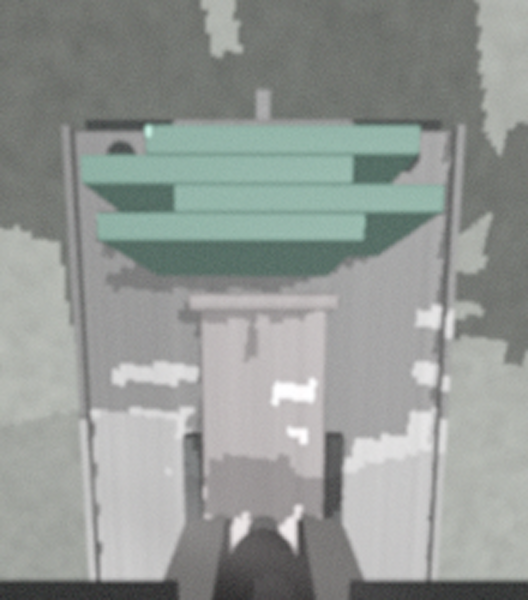

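Request:
{"name": "step_arm", "arguments": {"motion": [[[0,0,-0.002,0,0,0],[0,0,-0.002,0,0,0],[0,0,-0.001,0,0,0]]]}}

```text
time_s: 7.25
ee_pos: [0.584, 0.1216, 0.0826]
eef_rot: [-0.002, 1.396, -1.445]
force: [-5.9, -2.1, 4.7]
grip_width: 0.0177
```

Request:
{"name": "step_arm", "arguments": {"motion": [[[0,0,-0.001,0,0,0],[0,0,-0.001,0,0,0]]]}}

```text
time_s: 7.5
ee_pos: [0.5838, 0.1235, 0.0822]
eef_rot: [-0.002, 1.396, -1.445]
force: [-5.2, -3.3, 4.7]
grip_width: 0.018
```

Request:
{"name": "step_arm", "arguments": {"motion": [[[0,0,-0.001,0,0,0],[0,0,-0.001,0,0,0]]]}}

```text
time_s: 7.75
ee_pos: [0.5836, 0.1254, 0.0819]
eef_rot: [-0.002, 1.396, -1.445]
force: [-5.1, -3.0, 5.1]
grip_width: 0.0178
```

```bash
python3 - <<'E'
from tray import *
c=snap("wrist","w7"); crop(c,"w7a",150,0,370,250,2.4)
o=c["obs"];print((wt(o["ee_pos"])*1000).round(1),o["grip_width"],Rt.T@o["force"],o["time_s"])
c=snap("side","s7"); crop(c,"s7a",190,120,300,220,4)
E
```

```text
[-88.2  -0.3  31.1] 0.017839246658780433 [-3.18283556  5.43141924  4.62042106] 7.75
```

View pics/w7a.png

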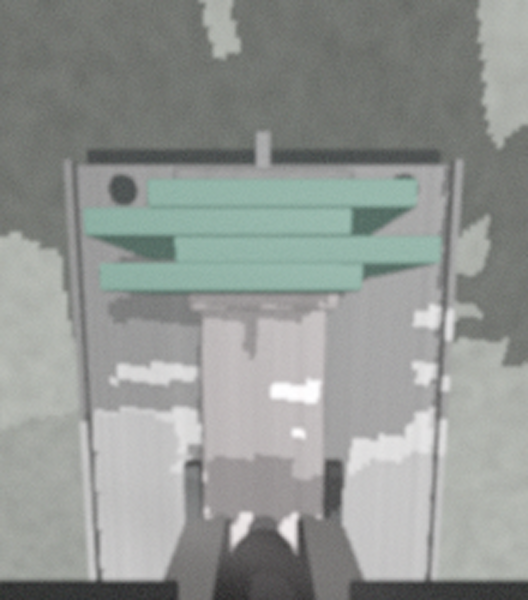

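View pics/s7a.png

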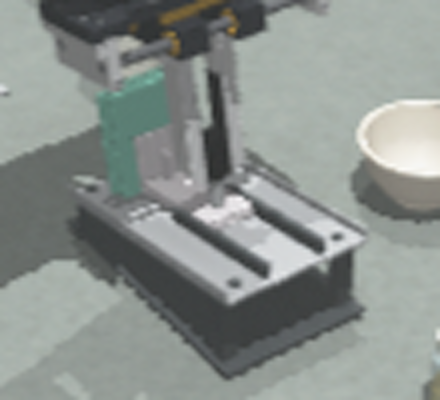

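Request:
{"name": "step_arm", "arguments": {"motion": [[[0,0,-0.001,0,0,0],[0,0,-0.001,0,0,0]]]}}

```text
time_s: 8.1
ee_pos: [0.5835, 0.1257, 0.0819]
eef_rot: [-0.004, 1.393, -1.447]
force: [-4.4, -18.4, 7.4]
grip_width: 0.0175
```

Request:
{"name": "step_arm", "arguments": {"motion": [[[0,0,-0.001,0,0,0],[0,0,0,0,0,0]]]}}

```text
time_s: 8.35
ee_pos: [0.5835, 0.1262, 0.0818]
eef_rot: [-0.004, 1.393, -1.448]
force: [-4.7, -16.3, 7.4]
grip_width: 0.0172
```

Request:
{"name": "step_arm", "arguments": {"motion": [[[0,0,-0.001,0,0,0],[0,0,0,0,0,0]]]}}

```text
time_s: 8.6
ee_pos: [0.5834, 0.1272, 0.0816]
eef_rot: [-0.004, 1.393, -1.448]
force: [-4.0, -17.4, 6.8]
grip_width: 0.0179
```

Request:
{"name": "step_arm", "arguments": {"motion": [[[0,0,0.002,0,0,0],[0,0,0.003,0,0,0],[0,0,0.005,0,0,0],[0,0,0.007,0,0,0],[0,0,0.008,0,0,0],[0,0,0.008,0,0,0],[0,0,0.008,0,0,0],[0,0,0.007,0,0,0],[0,0,0.005,0,0,0],[0,0,0.002,0,0,0],[0,0,0,0,0,0]]]}}

```text
time_s: 9.98
ee_pos: [0.5899, 0.0759, 0.0907]
eef_rot: [-0.002, 1.397, -1.445]
force: [-5.3, -0.6, 3.2]
grip_width: 0.0177
```

```bash
sed -i 's/^def tw/O=O+Rt[:,0]*.002\ndef tw/' tray.py; python3 - <<'E'
from tray import *
c=snap("wrist","w8"); crop(c,"w8a",150,0,370,250,2.4)
import pickle; pickle.dump(c,open("w8.pkl","wb"))
o=c["obs"];print((wt(o["ee_pos"])*1000).round(1),o["grip_width"],Rt.T@o["force"],o["time_s"])
c=snap("side","s8"); crop(c,"s8a",190,120,300,220,4)
E
```

```text
[-140.8   -0.2   31. ] 0.017709861170779863 [-0.49869371  5.29598443  3.18158603] 9.975
```

View pics/w8a.png

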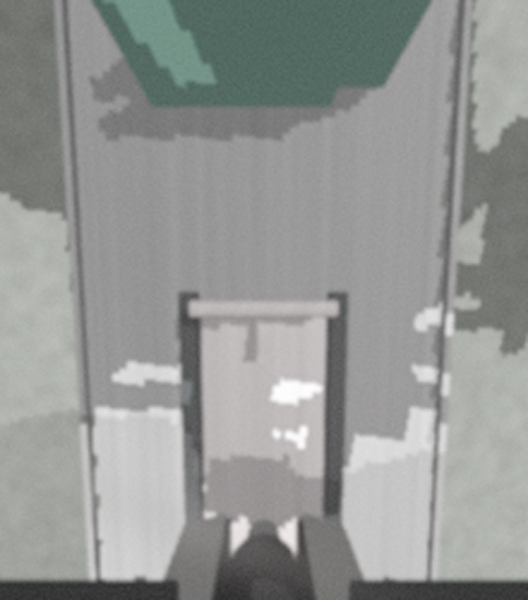

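View pics/s8a.png

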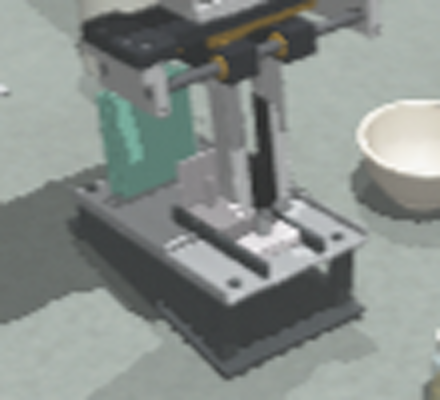

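Request:
{"name": "step_arm", "arguments": {"motion": [[[0,0,0,0,0,0],[0,0,0,0,0,0],[-0.005,0,0,0,0,0],[-0.015,0,0,0,0,0],[-0.02,0,0,0,0,0],[-0.02,0,-0.005,0,0,0],[-0.01,0,-0.02,0,0,0],[0,0,-0.03,0,0,0],[0,0,-0.035,0,0,0],[0,0,-0.03,0,0,0],[0,0,-0.01,0,0,0],[0,0,0,0,0,0]]], "fingers": 0.094}}

```text
time_s: 11.58
ee_pos: [0.572, 0.2153, 0.137]
eef_rot: [-0.001, 1.396, -1.443]
force: [0.1, -0.0, -0.7]
grip_width: 0.094
```

```bash
python3 - <<'E'
from tray import *
c=snap("wrist","w9"); crop(c,"w9a",150,0,370,250,2.4)
import pickle; pickle.dump(c,open("w9.pkl","wb"))
o=c["obs"];print((wt(o["ee_pos"])*1000).round(1),o["grip_width"],o["time_s"])
c=snap("side","s9"); crop(c,"s9a",190,120,300,220,4)
E
```

```text
[-10.5  -0.5 101. ] 0.09398863449370023 11.575
```

View pics/w9.png

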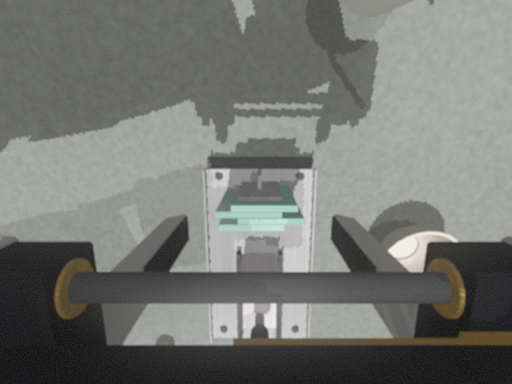

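View pics/s9a.png

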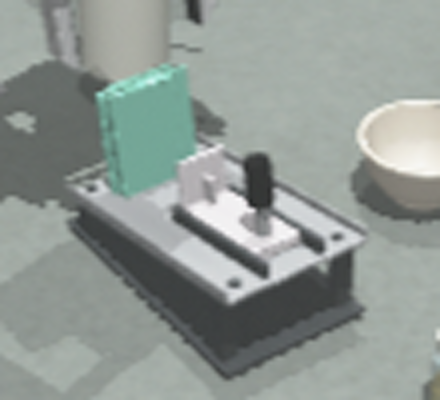

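```bash
python3 - <<'E'
from tray import *
import pickle
c=pickle.load(open("w9.pkl","rb"))
crop(c,"w9b",195,145,325,265,6)
E
```

```text
(no output)
```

View pics/w9b.png

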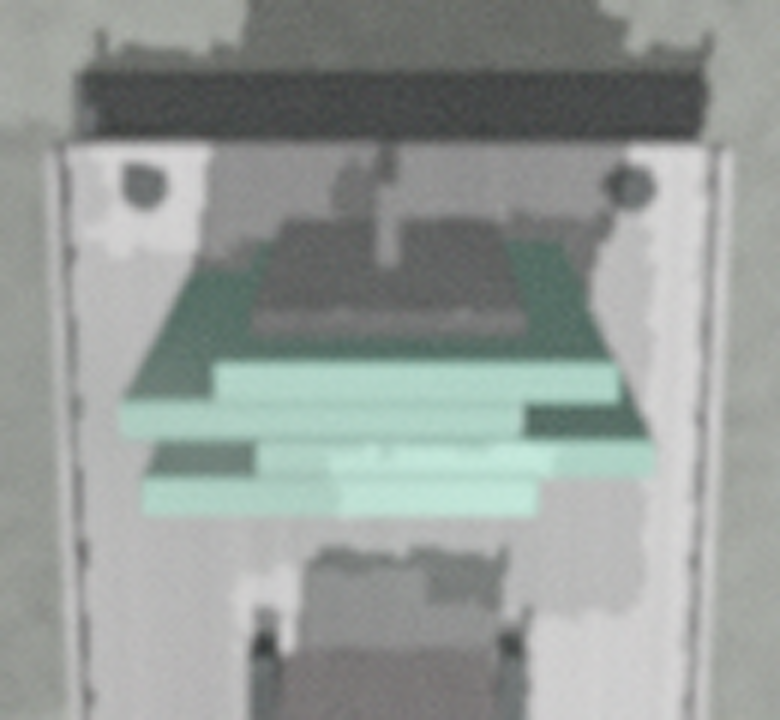

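```bash
python3 - <<'E'
from tray import *
import pickle
c=pickle.load(open("w9.pkl","rb"))
P=lambda x,y:(195+(x+.5)/6-.5,145+(y+.5)/6-.5)
for x,y,z in [(214,362,.075),(618,362,.075),(122,402,.075),(525,402,.075),(255,440,.075),(655,440,.075),(143,477,.075),(538,477,.075),(143,515,.075),(538,515,.075),(250,332,.064),(528,332,.064),(55,145,.006),(728,145,.006)]: print((x,y),(onplane(c,*P(x,y),z)*1000).round(1))
E
```

```text
(214, 362) [-1.1 21.1 75. ]
(618, 362) [ -1.1 -28.6  75. ]
(122, 402) [-6.2 32.6 75. ]
(525, 402) [ -6.2 -17.3  75. ]
(255, 440) [-11.2  16.2  75. ]
(655, 440) [-11.2 -33.5  75. ]
(143, 477) [-16.   30.3  75. ]
(538, 477) [-16.  -19.1  75. ]
(143, 515) [-21.   30.5  75. ]
(538, 515) [-21.1 -19.2  75. ]
(250, 332) [-0.2 17.5 64. ]
(528, 332) [ -0.2 -18.4  64. ]
(55, 145) [15.5 52.9  6. ]
(728, 145) [ 15.4 -54.6   6. ]
```

Request:
{"name": "step_arm", "arguments": {"motion": [[[0.006,0,0,0,0,0],[0.012,0,0,0,0,0],[0.016,0,0,0,0,0],[0.016,0,0,0,0,0],[0.016,0,0,0,0,0],[0.012,0,0,0,0,0],[0.005,0,0,0,0,0],[0,0,0,0,0,0]]], "squeeze": 6}}

```text
time_s: 12.68
ee_pos: [0.5741, 0.2005, 0.0552]
eef_rot: [0.0, 1.396, -1.443]
force: [-0.4, 1.2, 0.3]
grip_width: 0.0943
```

Request:
{"name": "step_arm", "arguments": {"motion": [[[0,0,0,0,0,0],[0,0,0,0,0,0],[0,0,0,0,0,0]]], "fingers": 0.068}}

```text
time_s: 13.05
ee_pos: [0.5742, 0.2006, 0.0556]
eef_rot: [0.003, 1.396, -1.439]
force: [-0.2, 0.0, -0.2]
grip_width: 0.0695
```

Request:
{"name": "step_arm", "arguments": {"motion": [[[0,0,0,0,0,0],[0,0,0,0,0,0]]], "fingers": 0.062}}

```text
time_s: 13.3
ee_pos: [0.5742, 0.2006, 0.0555]
eef_rot: [0.002, 1.396, -1.44]
force: [-1.4, -0.2, 1.5]
grip_width: 0.0619
```

Request:
{"name": "step_arm", "arguments": {"motion": [[[0,0,0,0,0,0],[0,0,0,0,0,0]]], "fingers": 0.056}}

```text
time_s: 13.55
ee_pos: [0.5742, 0.2006, 0.0554]
eef_rot: [0.003, 1.396, -1.44]
force: [0.2, 1.7, 2.8]
grip_width: 0.0563
```

Request:
{"name": "step_arm", "arguments": {"motion": [[[0,0,0,0,0,0],[0,0,0,0,0,0],[0,0,0,0,0,0]]], "fingers": 0.048}}

```text
time_s: 13.92
ee_pos: [0.5742, 0.2006, 0.0554]
eef_rot: [0.003, 1.396, -1.44]
force: [1.1, 0.9, 2.5]
grip_width: 0.0499
```

```bash
python3 - <<'E'
from tray import *
c=snap("wrist","w10"); crop(c,"w10a",150,100,370,300,3)
o=c["obs"];print((wt(o["ee_pos"])*1000).round(1),o["grip_width"],Rt.T@o["force"],o["time_s"])
c=snap("side","s10"); crop(c,"s10a",190,100,300,220,5)
E
```

```text
[-10.9  -0.8  18.1] 0.04986129087286266 [ 0.30163913 -1.18801185  2.56021416] 13.925
```

View pics/w10a.png

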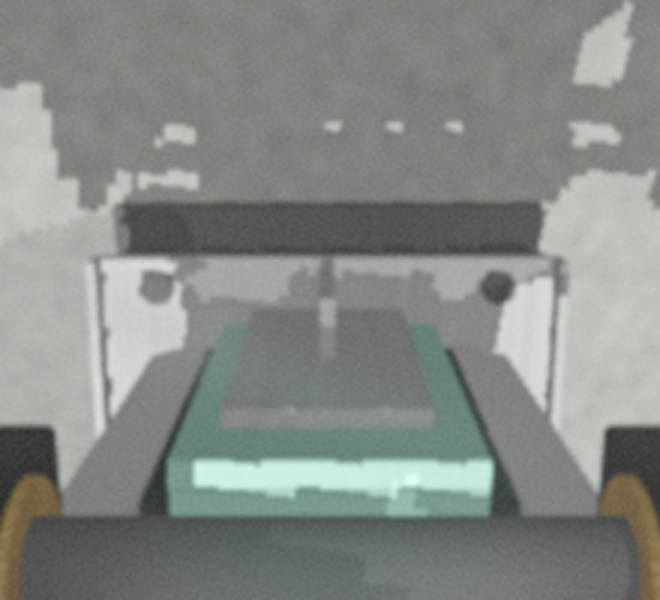

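View pics/s10a.png

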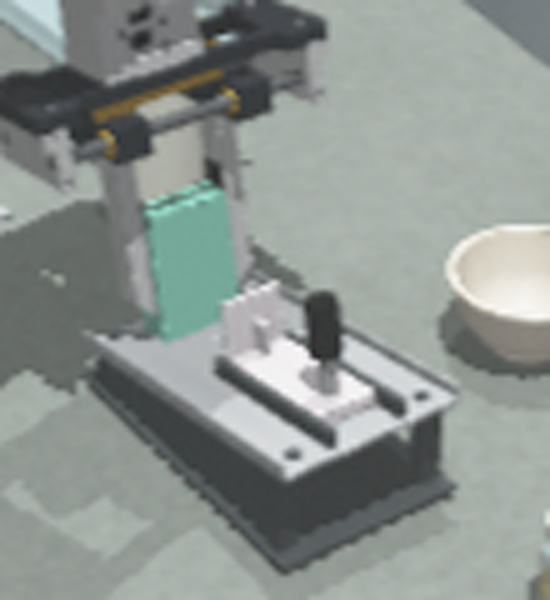

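Request:
{"name": "step_arm", "arguments": {"motion": [[[0,0,0,0,0,0],[0,0,0,0,0,0]]], "fingers": 0.058}}

```text
time_s: 14.28
ee_pos: [0.5739, 0.2004, 0.0551]
eef_rot: [-0.003, 1.396, -1.446]
force: [-0.3, -0.3, 0.8]
grip_width: 0.0576
```

Request:
{"name": "step_arm", "arguments": {"motion": [[[0,0,0,0,0,0],[0,0,0,0,0,0],[-0.008,0,0,0,0,0],[-0.016,0,0,0,0,0],[-0.02,0,0,0,0,0],[-0.02,0,0,0,0,0],[-0.016,0,0,0,0,0],[-0.008,0,0,0,0,0],[0,0,0,0,0,0]]], "fingers": 0.086}}

```text
time_s: 15.4
ee_pos: [0.5722, 0.2158, 0.1424]
eef_rot: [0.004, 1.396, -1.439]
force: [0.2, -0.8, -0.1]
grip_width: 0.0863
```

```bash
python3 - <<'E'
from tray import *
import pickle
c=snap("wrist","w11"); crop(c,"w11a",195,145,325,265,6)
pickle.dump(c,open("w11.pkl","wb"))
o=c["obs"];print((wt(o["ee_pos"])*1000).round(1),o["grip_width"],o["time_s"])
rows(toolT(o),goal([.486-.005,-.268,.17],downR(-97.6)),12,False)
E
```

```text
[-10.9  -0.8 106.4] 0.086253485676513 15.4
max [4.50e-03 4.02e-02 4.09e-02 8.80e+00 6.00e-01 8.00e-01]
[[[0.0045,-0.0127,0.0388,8.7,0.6,-0.8],[0.0042,-0.0066,0.0404,8.7,0.6,-0.7],[0.0038,-0.0004,0.0409,8.8,0.5,-0.8],[0.0035,0.006,0.0405,8.7,0.6,-0.8],[0.0029,0.012,0.0392,8.7,0.6,-0.7],[0.0023,0.0179,0.0369,8.7,0.6,-0.8],[0.0016,0.0233,0.0338,8.7,0.6,-0.8],[0.001,0.0281,0.0299,8.8,0.6,-0.7],[0.0003,0.0324,0.0253,8.7,0.5,-0.8],[-0.0004,0.0359,0.0201,8.7,0.6,-0.8],[-0.0011,0.0384,0.0144,8.7,0.6,-0.7],[-0.0017,0.0402,0.0084,8.7,0.6,-0.8]]]
end [ 0.481 -0.268  0.17 ]
```

View pics/w11a.png

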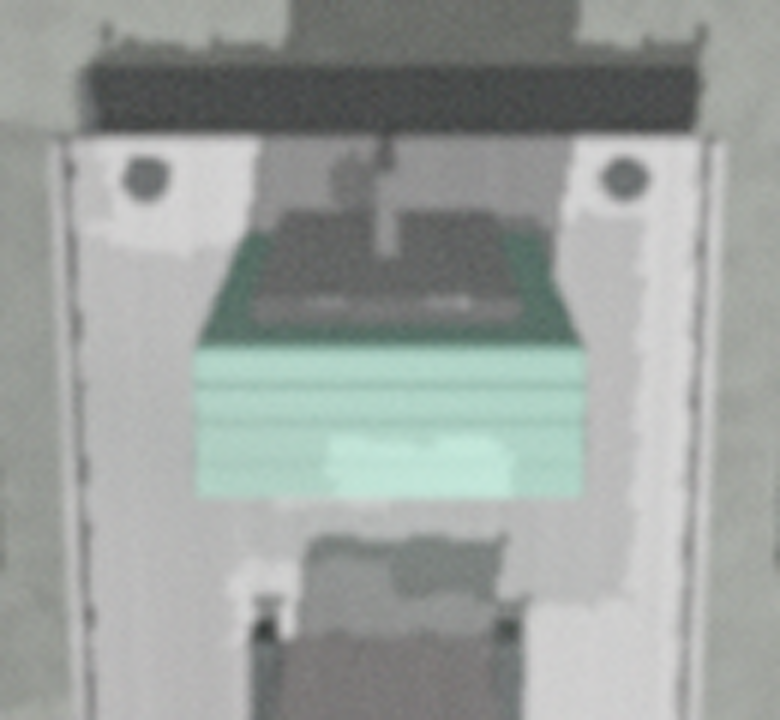

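The four are flush and flat on the backstop (edges at crop columns 195 and 583). Now to the rack.

Request:
{"name": "step_arm", "arguments": {"motion": [[[0.0045,-0.0125,0.039,8.7,0.6,-0.8],[0.004,-0.0065,0.0405,8.7,0.6,-0.7],[0.004,-0.0005,0.041,8.8,0.5,-0.8],[0.0035,0.006,0.0405,8.7,0.6,-0.8],[0.003,0.012,0.039,8.7,0.6,-0.7],[0.0025,0.018,0.037,8.7,0.6,-0.8],[0.0015,0.0235,0.034,8.7,0.6,-0.8],[0.001,0.028,0.03,8.8,0.6,-0.7],[0.0005,0.0325,0.0255,8.7,0.5,-0.8],[-0.0005,0.036,0.02,8.7,0.6,-0.8],[-0.001,0.0385,0.0145,8.7,0.6,-0.7],[-0.0015,0.04,0.0085,8.7,0.6,-0.8]]]}}

```text
time_s: 16.95
ee_pos: [0.4802, -0.2701, 0.1687]
eef_rot: [-0.507, 1.569, 2.497]
force: [1.3, -0.1, -0.4]
grip_width: 0.0858
```

Request:
{"name": "step_arm", "arguments": {"motion": [[[0,0,0,0,0,0],[0,0,0,0,0,0],[0,0,0,0,0,0]]]}}

```text
time_s: 17.32
ee_pos: [0.4811, -0.2679, 0.169]
eef_rot: [-0.019, 1.57, 2.992]
force: [-0.1, 0.1, -0.0]
grip_width: 0.0863
```

```bash
python3 - <<'E'
from tray import *
import pickle
c=snap("wrist","w12"); pickle.dump(c,open("w12.pkl","wb"))
o=c["obs"];print(o["ee_pos"],toolT(o)[:3,:3].round(3),o["time_s"])
crop(c,"w12a",150,110,370,275,3.5)
E
```

```text
[ 0.48109721 -0.26791827  0.16904805] [[-0.001 -0.13  -0.992]
 [ 0.    -0.992  0.13 ]
 [-1.    -0.     0.001]] 17.325
```

View pics/w12a.png

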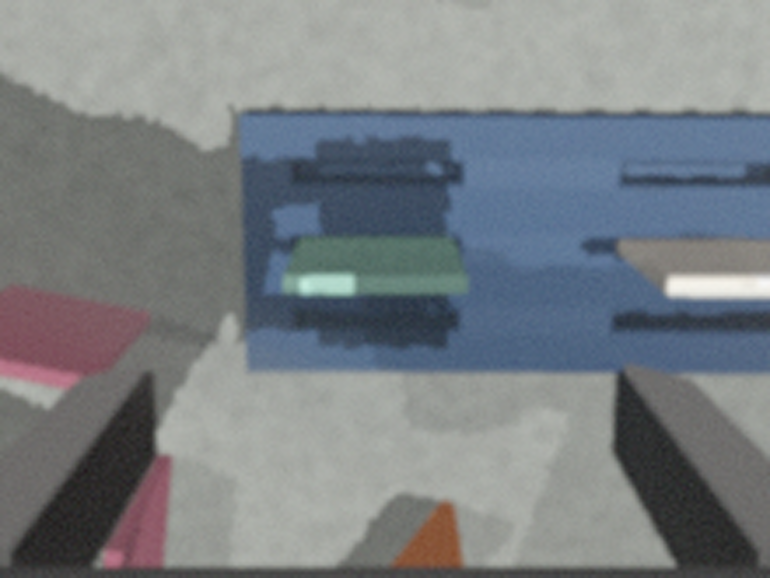

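View pics/w12.png

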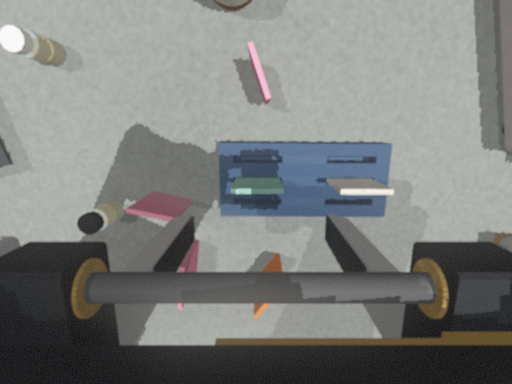

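```bash
python3 - <<'E'
from tray import *
import pickle
c=pickle.load(open("w12.pkl","rb"))
P=lambda x,y:(150+(x+.5)/3.5-.5,110+(y+.5)/3.5-.5)
Tt=toolT(c["obs"])
def show(n,w): q=np.linalg.inv(Tt)@np.r_[w,1]; print(n,w.round(4),"tool mm",(q[:3]*1000).round(1))
for x,y in [(282,272),(282,294),(468,272),(468,294)]: show((x,y),onz(c,*P(x,y),.083))
show("coat L",onz(c,*P(665,275),.083)); show("coat L",onz(c,*P(665,298),.083))
for x,y in [(240,112),(247,372)]: show(("rack",x,y),onz(c,*P(x,y),.03))
for z in (0,.05): show("pink near",onz(c,*P(150,318),z)); show("pink top",onz(c,*P(75,388),z)); show("pink2",onz(c,*P(165,455),z))
E
```

```text
(282, 272) [ 0.4927 -0.2407  0.083 ] tool mm [ 86.  -28.5  -8.1]
(282, 294) [ 0.4867 -0.2398  0.083 ] tool mm [ 86.  -28.6  -2. ]
(468, 272) [ 0.4863 -0.2902  0.083 ] tool mm [86.  21.5 -8.1]
(468, 294) [ 0.4802 -0.2896  0.083 ] tool mm [86.  21.6 -2. ]
coat L [ 0.4786 -0.3426  0.083 ] tool mm [86.  74.4 -7.3]
coat L [ 0.4723 -0.3422  0.083 ] tool mm [86.  74.8 -1. ]
('rack', 240, 112) [ 0.534  -0.2285  0.03  ] tool mm [139.  -45.9 -47.5]
('rack', 247, 372) [ 0.4501 -0.2171  0.03  ] tool mm [139.1 -46.3  37.2]
pink near [ 0.4654 -0.1805  0.    ] tool mm [169.1 -84.6  26.7]
pink top [ 0.4431 -0.1488  0.    ] tool mm [ 169.1 -113.2   53. ]
pink2 [ 0.4133 -0.1765  0.    ] tool mm [169.1 -81.9  78.9]
pink near [ 0.4771 -0.1942  0.05  ] tool mm [119.1 -72.6  13.5]
pink top [ 0.4579 -0.167   0.05  ] tool mm [119.1 -97.1  36. ]
pink2 [ 0.4324 -0.1907  0.05  ] tool mm [119.1 -70.2  58.2]
```

Request:
{"name": "step_arm", "arguments": {"motion": [[[0.005,-0.0015,0,0,0,0],[0.015,-0.002,0,0,0,0],[0.025,0,0,0,0,0],[0.025,0,0,0,0,0],[0.025,0,0,0,0,0],[0.02,0,0,0,0,0],[0.01,0,0,0,0,0],[0.004,0,0,0,0,0],[0,0,0,0,0,0]]], "fingers": 0.07}}

```text
time_s: 18.5
ee_pos: [0.4814, -0.2654, 0.0405]
eef_rot: [0.831, 1.57, -2.443]
force: [0.8, -0.2, 0.5]
grip_width: 0.0696
```

Request:
{"name": "step_arm", "arguments": {"motion": [[[0,0,0,0,0,0],[0,0,0,0,0,0],[0,0,0,0,0,0]]], "fingers": 0.053, "squeeze": 15}}

```text
time_s: 18.88
ee_pos: [0.4814, -0.2654, 0.0405]
eef_rot: [1.179, 1.57, -2.095]
force: [0.6, -0.1, 0.3]
grip_width: 0.053
```

```bash
python3 - <<'E'
from tray import *
c=snap("wrist","w13"); o=c["obs"];print(o["ee_pos"],o["force"],o["grip_width"],o["time_s"])
crop(c,"w13a",150,90,370,275,3.5)
c=snap("side","s13"); crop(c,"s13a",230,210,360,384,3.4)
E
```

```text
[ 0.48137003 -0.26544682  0.0405412 ] [ 0.56322973 -0.11987278  0.28624324] 0.05300209251588214 18.875
```

View pics/w13a.png

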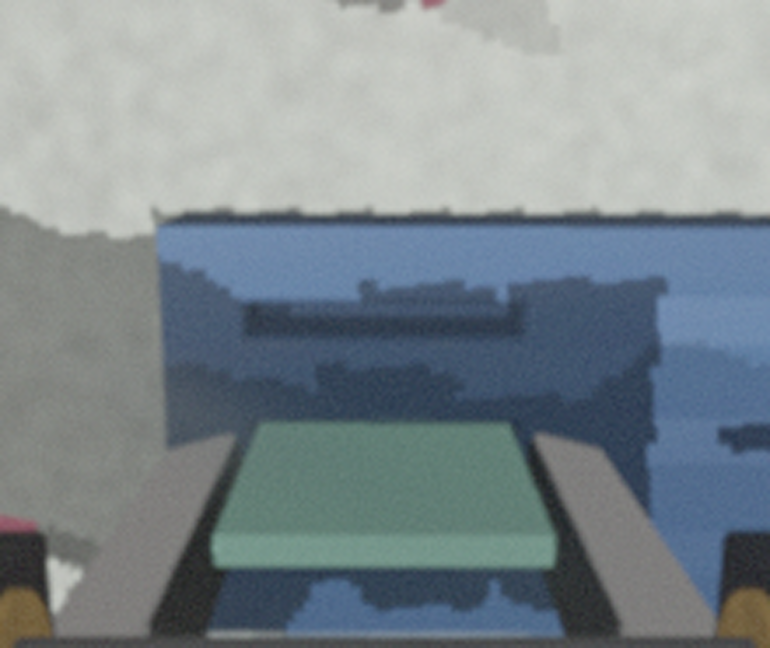

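View pics/s13a.png

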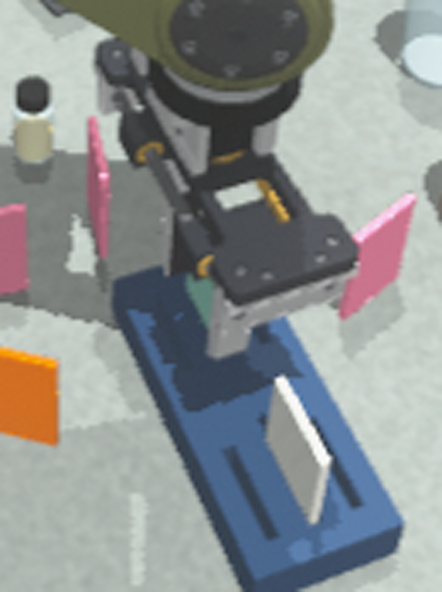

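```bash
python3 - <<'E'
from tray import *
c=snap("wrist","w14"); Tt=toolT(c["obs"])
P=lambda x,y:(150+(x+.5)/3.5-.5,90+(y+.5)/3.5-.5)
for x,y in [(213,535),(215,567),(555,535),(553,567)]:
    w=onz(c,*P(x,y),.083); print((np.linalg.inv(Tt)@np.r_[w,1]*1000).round(1)[:3])
# pad front edges at tip? finger inner edges
E
```

```text
[-42.6 -25.7  -7.4]
[-42.6 -25.6  -2.4]
[-42.6  23.7  -7.4]
[-42.6  23.6  -2.4]
```

Request:
{"name": "step_arm", "arguments": {"motion": [[[0,0,0,0,0,0],[0,0,0,0,0,0],[0,0,0,0,0,0],[0,0,0,0,0,0]]], "fingers": 0.045}}

```text
time_s: 19.52
ee_pos: [0.4813, -0.2654, 0.0403]
eef_rot: [0.484, 1.57, -2.79]
force: [-1.0, -0.4, 1.9]
grip_width: 0.0497
```

Request:
{"name": "step_arm", "arguments": {"motion": [[[-0.003,0,0,0,0,0],[-0.01,0,0,0,0,0],[-0.015,0,0,0,0,0],[-0.02,0,0,0,0,0],[-0.02,0,0,0,0,0],[-0.02,0,0,0,0,0],[-0.015,0,0,0,0,0],[-0.007,0,0,0,0,0]]]}}

```text
time_s: 20.52
ee_pos: [0.4815, -0.2655, 0.1515]
eef_rot: [2.297, 1.57, -0.976]
force: [0.2, 1.3, -1.1]
grip_width: 0.05
```

```bash
python3 - <<'E'
from tray import *
c=snap("wrist","w15"); o=c["obs"];print(o["ee_pos"],o["force"],o["grip_width"],o["time_s"])
crop(c,"w15a",150,90,370,275,3.5)
rows(toolT(o),tool([-.045,-.0008,.14]),12,False)
E
```

```text
[ 0.48153161 -0.26549838  0.15149542] [ 0.23392634  1.29020719 -1.06128165] 0.049973215400507386 20.525
max [8.50e-03 3.85e-02 3.78e-02 8.80e+00 6.00e-01 8.00e-01]
[[[-0.0025,-0.0385,-0.0028,-8.7,-0.6,0.8],[-0.0031,-0.0376,-0.0086,-8.8,-0.6,0.7],[-0.0037,-0.0359,-0.0142,-8.7,-0.6,0.8],[-0.0043,-0.0332,-0.0194,-8.7,-0.5,0.7],[-0.0049,-0.0298,-0.0241,-8.7,-0.6,0.8],[-0.0056,-0.0258,-0.0283,-8.8,-0.6,0.8],[-0.0062,-0.0211,-0.0319,-8.7,-0.6,0.7],[-0.0068,-0.0159,-0.0346,-8.7,-0.6,0.8],[-0.0074,-0.0104,-0.0366,-8.7,-0.6,0.7],[-0.0078,-0.0047,-0.0376,-8.8,-0.5,0.8],[-0.0082,0.0012,-0.0378,-8.7,-0.6,0.8],[-0.0085,0.0071,-0.0371,-8.7,-0.6,0.7]]]
end [0.5759 0.1883 0.1813]
```

View pics/w15a.png

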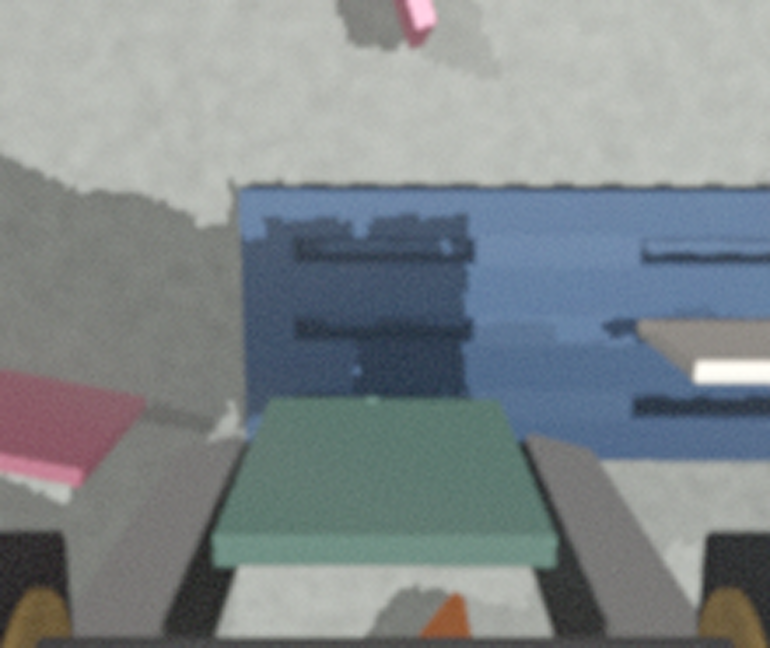

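Request:
{"name": "step_arm", "arguments": {"motion": [[[-0.0025,-0.0385,-0.003,-8.7,-0.6,0.8],[-0.003,-0.0375,-0.0085,-8.8,-0.6,0.7],[-0.0035,-0.036,-0.014,-8.7,-0.6,0.8],[-0.0045,-0.033,-0.0195,-8.7,-0.5,0.7],[-0.005,-0.03,-0.024,-8.7,-0.6,0.8],[-0.0055,-0.026,-0.0285,-8.8,-0.6,0.8],[-0.006,-0.021,-0.032,-8.7,-0.6,0.7],[-0.007,-0.016,-0.0345,-8.7,-0.6,0.8],[-0.0075,-0.0105,-0.0365,-8.7,-0.6,0.7],[-0.008,-0.0045,-0.0375,-8.8,-0.5,0.8],[-0.008,0.001,-0.038,-8.7,-0.6,0.8],[-0.0085,0.007,-0.037,-8.7,-0.6,0.7]]]}}

```text
time_s: 22.08
ee_pos: [0.5753, 0.1898, 0.1797]
eef_rot: [-0.015, 1.397, -1.451]
force: [-0.7, -0.4, -1.0]
grip_width: 0.05
```

Request:
{"name": "step_arm", "arguments": {"motion": [[[0,0,0,0,0,0],[0,0,0,0,0,0],[0,0,0,0,0,0]]]}}

```text
time_s: 22.45
ee_pos: [0.5753, 0.1876, 0.1802]
eef_rot: [-0.008, 1.397, -1.451]
force: [0.4, -0.1, -0.5]
grip_width: 0.0503
```

```bash
python3 - <<'E'
from tray import *
c=snap("wrist","w16"); o=c["obs"];print((wt(o["ee_pos"])*1000).round(1),o["force"],o["grip_width"],o["time_s"]);print((Rt.T@toolT(o)[:3,:3]).round(4))
crop(c,"w16a",150,90,370,275,3.5)
c=snap("side","s16"); crop(c,"s16a",190,60,300,220,4)
rows(toolT(o),tool([-.036,-.0008,.037]),8)
E
```

```text
[-45.5  -0.2 138.7] [ 0.35590207 -0.10816601 -0.52187522] 0.05027025554827346 22.45
[[ 8.0e-04 -2.2e-03 -1.0e+00]
 [ 1.7e-03 -1.0e+00  2.2e-03]
 [-1.0e+00 -1.7e-03 -8.0e-04]]
max [0.0187 0.0002 0.0017 0.1    0.     0.1   ]
[[[0.0044,0,-0.0004,0,0,0],[0.0115,0.0001,-0.0011,0,0,0],[0.0163,0.0001,-0.0015,0,0,0],[0.0187,0.0002,-0.0017,-0.1,0,0],[0.0187,0.0001,-0.0017,0,0,0.1],[0.0163,0.0001,-0.0015,0,0,0],[0.0115,0.0001,-0.0011,0,0,0],[0.0043,0,-0.0004,0,0,0]]]
end [0.577  0.1794 0.0784]
```

View pics/w16a.png

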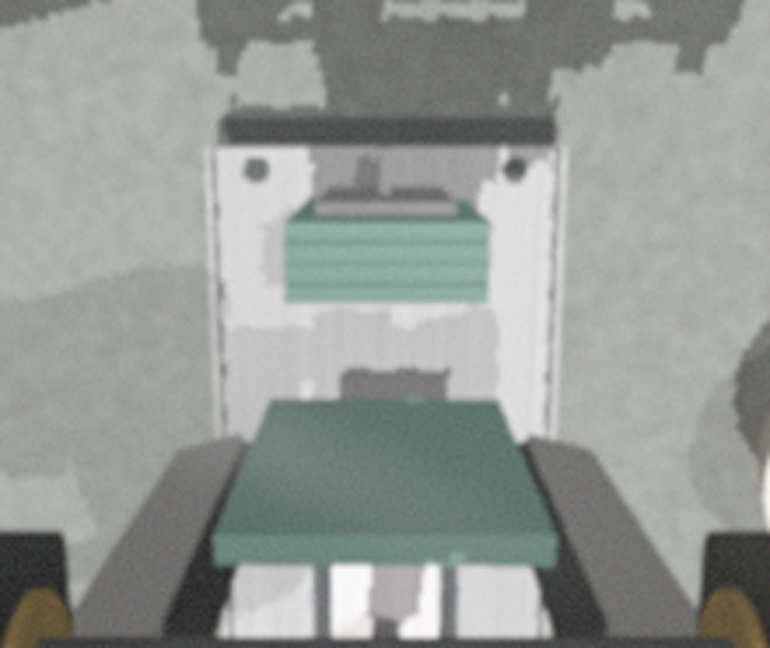

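View pics/s16a.png

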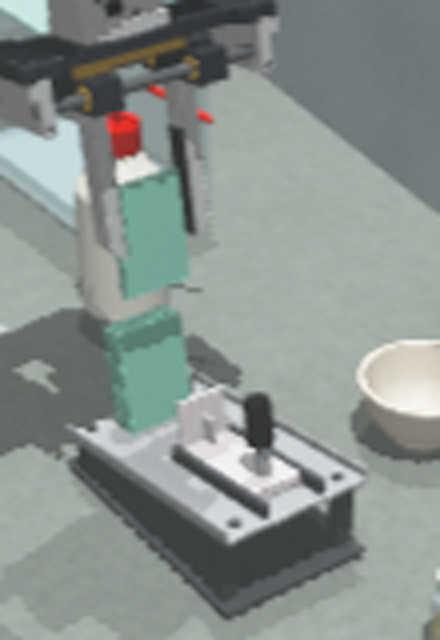

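Request:
{"name": "step_arm", "arguments": {"motion": [[[0.0045,0,-0.0005,0,0,0],[0.0115,0,-0.001,0,0,0],[0.0165,0,-0.0015,0,0,0],[0.0185,0.0005,-0.0015,-0.1,0,0],[0.0185,0,-0.0015,0,0,0.1],[0.0165,0,-0.0015,0,0,0],[0.0115,0,-0.001,0,0,0],[0.004,0,-0.0005,0,0,0],[0,0,0,0,0,0],[0,0,0,0,0,0]]]}}

```text
time_s: 23.8
ee_pos: [0.5772, 0.1802, 0.0794]
eef_rot: [0.009, 1.397, -1.431]
force: [-0.4, -0.2, -0.3]
grip_width: 0.05
```

```bash
python3 - <<'E'
from tray import *
c=snap("wrist","w17"); o=c["obs"];print((wt(o["ee_pos"])*1000).round(1),o["force"],o["grip_width"],o["time_s"]);print((Rt.T@toolT(o)[:3,:3]).round(4))
crop(c,"w17a",150,90,370,275,3.5)
P=lambda x,y:(150+(x+.5)/3.5-.5,90+(y+.5)/3.5-.5)
c=snap("side","s17"); crop(c,"s17a",205,110,275,200,8)
E
```

```text
[-35.4  -1.1  38.2] [-0.37768854 -0.17762528 -0.27273857] 0.04998142457530964 23.8
[[ 0.0012  0.0013 -1.    ]
 [-0.0017 -1.     -0.0013]
 [-1.      0.0017 -0.0012]]
```

View pics/w17a.png

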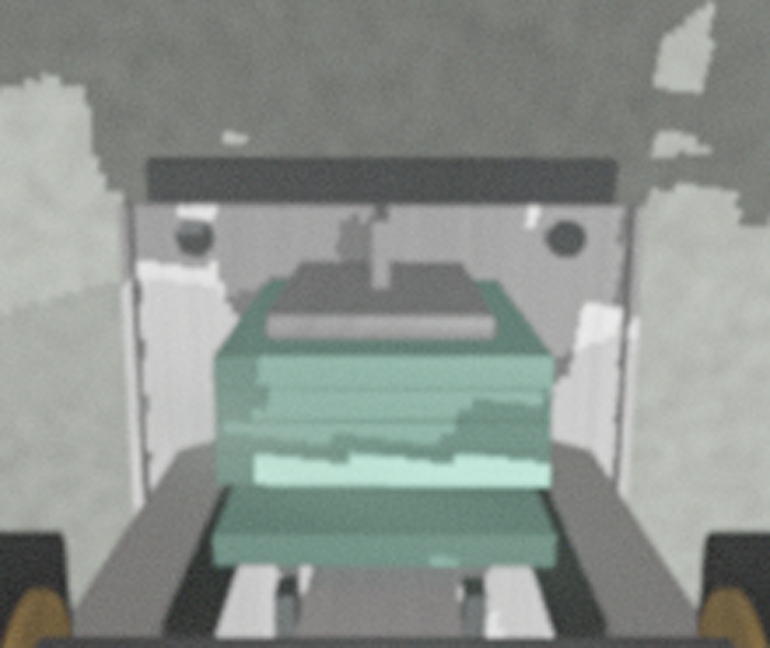

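View pics/s17a.png

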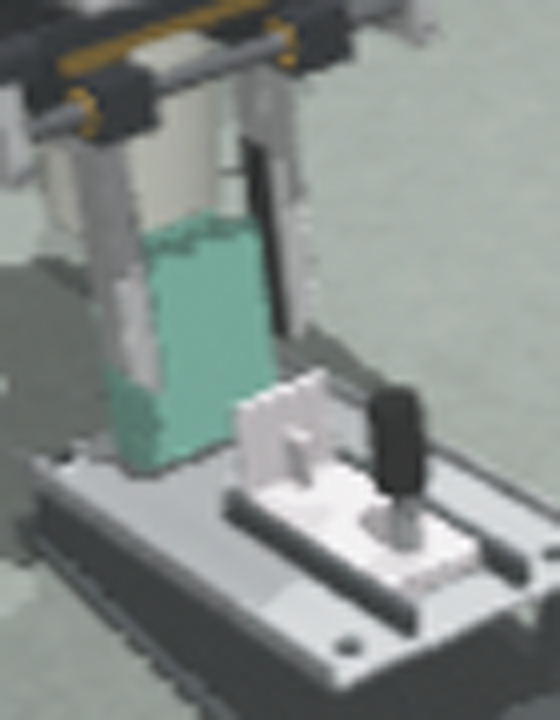

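Request:
{"name": "step_arm", "arguments": {"motion": [[[0.001,0,-0.001,0,0,0],[0.0015,0,-0.002,0,0,0],[0.001,0,-0.0015,0,0,0],[0.001,0,-0.0005,0,0,0],[0,0,0,0,0,0]]]}}

```text
time_s: 24.52
ee_pos: [0.5763, 0.1842, 0.0734]
eef_rot: [0.002, 1.397, -1.437]
force: [-0.2, 0.9, -1.4]
grip_width: 0.0501
```

Request:
{"name": "step_arm", "arguments": {"motion": [[[0.0005,0,0,0,0,0],[0.0005,0,0,0,0,0]]]}}

```text
time_s: 24.78
ee_pos: [0.5765, 0.184, 0.0726]
eef_rot: [0.003, 1.397, -1.436]
force: [-2.4, 0.5, 5.9]
grip_width: 0.0499
```

```bash
python3 - <<'E'
from tray import *
c=snap("wrist","w18"); o=c["obs"];print((wt(o["ee_pos"])*1000).round(1),Rt.T@o["force"],o["grip_width"],o["time_s"])
crop(c,"w18a",150,90,370,275,3.5)
c=snap("side","s18"); crop(c,"s18a",205,110,275,200,8)
E
```

```text
[-30.5  -0.9  32.2] [-0.24587377  2.32620465  5.92977792] 0.049894257323517544 24.775
```

View pics/w18a.png

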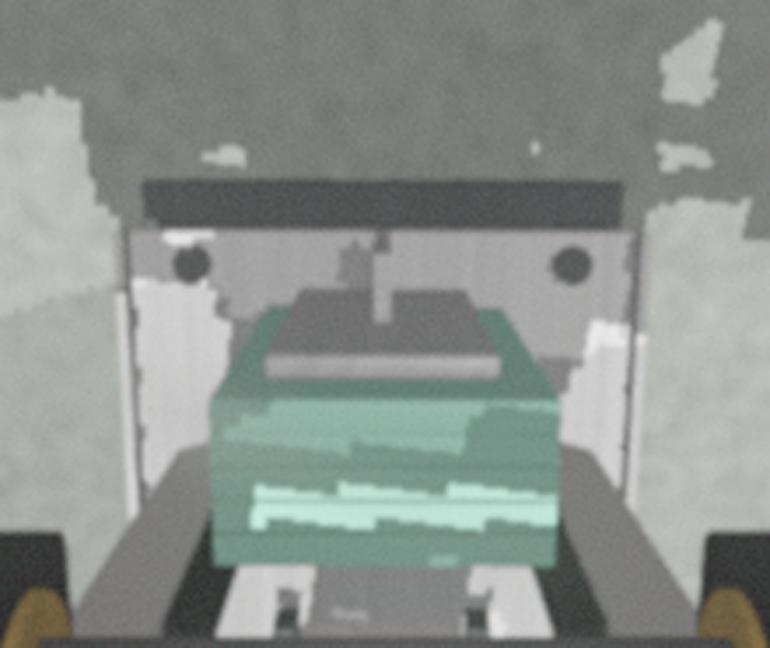

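View pics/s18a.png

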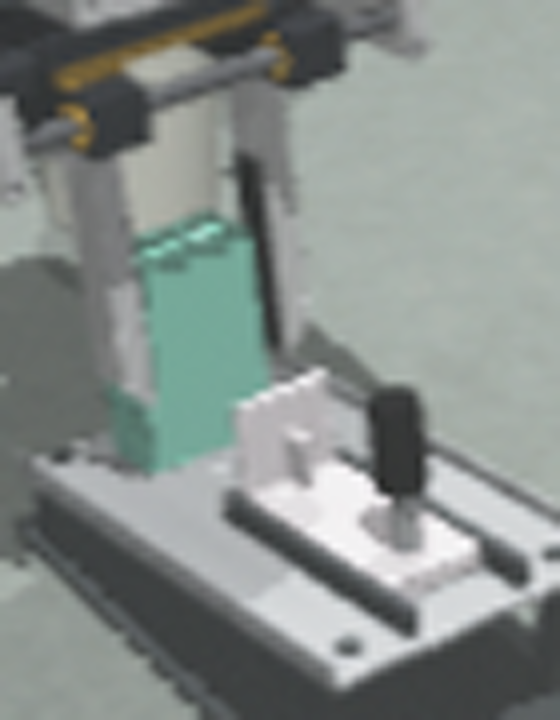

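Request:
{"name": "step_arm", "arguments": {"motion": [[[-0.0005,0,-0.0005,0,0,0],[0,0,-0.001,0,0,0],[0,0,0,0,0,0]]]}}

```text
time_s: 25.25
ee_pos: [0.5763, 0.1843, 0.0728]
eef_rot: [-0.001, 1.395, -1.44]
force: [0.1, -8.4, 2.2]
grip_width: 0.0495
```

Request:
{"name": "step_arm", "arguments": {"motion": [[[0,0,0,0,0,0],[0,0,0,0,0,0],[0,0,0,0,0,0]]], "fingers": 0.056}}

```text
time_s: 25.62
ee_pos: [0.5762, 0.1857, 0.0727]
eef_rot: [0.002, 1.397, -1.437]
force: [-0.3, 1.0, -0.1]
grip_width: 0.0559
```

```bash
python3 - <<'E'
from tray import *
c=snap("wrist","w19"); o=c["obs"];print((wt(o["ee_pos"])*1000).round(1),Rt.T@o["force"],o["grip_width"],o["time_s"])
crop(c,"w19a",150,90,370,275,3.5)
c=snap("side","s19"); crop(c,"s19a",205,110,275,200,8)
E
```

```text
[-28.8  -0.8  32.6] [1.01801035 0.16062409 0.0894676 ] 0.05589190135540424 25.625
```

View pics/w19a.png

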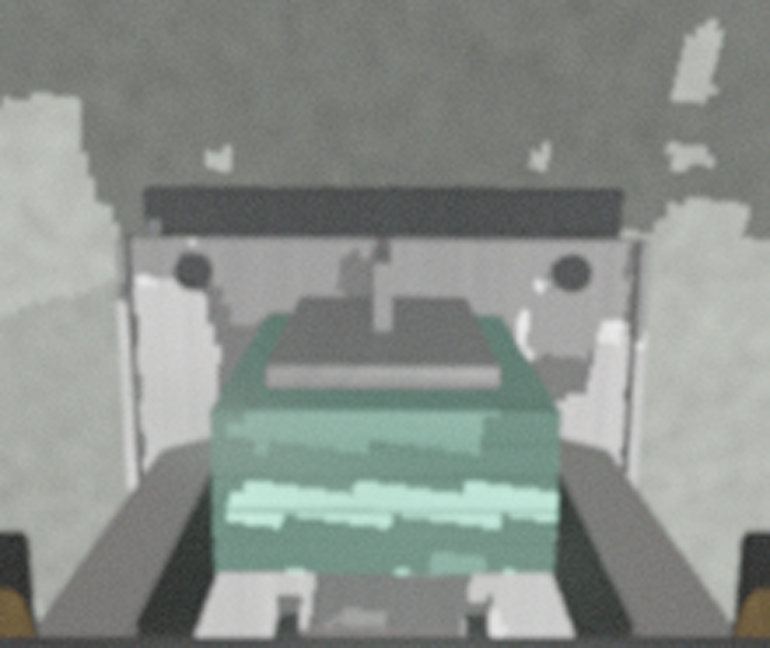

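View pics/s19a.png

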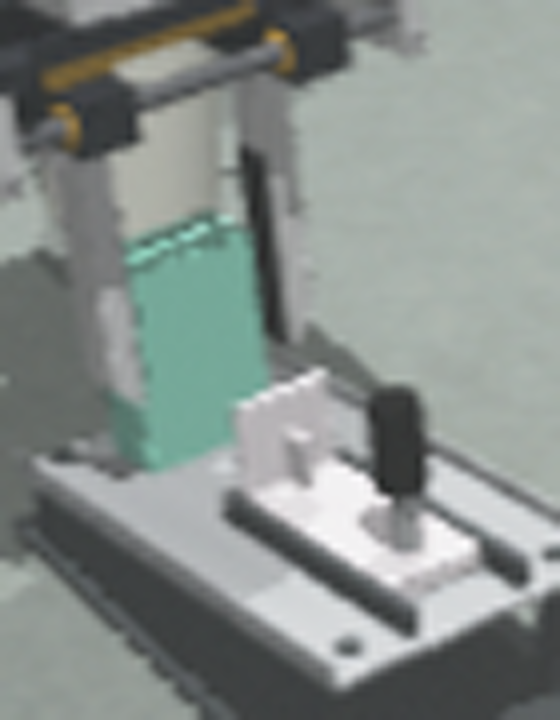

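Request:
{"name": "step_arm", "arguments": {"motion": [[[0,0,0,0,0,0],[0,0,0,0,0,0],[-0.008,0,0,0,0,0],[-0.016,0,0,0,0,0],[-0.02,0,0,0,0,0],[-0.02,0,0.005,0,0,0],[-0.008,0,0.018,0,0,0],[0,0,0.028,0,0,0],[0,0,0.03,0,0,0],[0,0,0.022,0,0,0],[0,0,0.008,0,0,0],[0,0,0,0,0,0]]], "fingers": 0.066}}

```text
time_s: 27.22
ee_pos: [0.5889, 0.0892, 0.1629]
eef_rot: [0.003, 1.397, -1.437]
force: [0.1, 0.2, -0.1]
grip_width: 0.0661
```

```bash
python3 - <<'E'
from tray import *
c=snap("wrist","w20"); o=c["obs"];print((wt(o["ee_pos"])*1000).round(1),o["grip_width"],o["time_s"])
for x in (-.142,-.145): print(x,proj(c,tw([x-.009,-.0005,.064])))
crop(c,"w20a",180,0,340,250,3)
c=snap("side","s20"); crop(c,"s20a",205,110,275,200,8)
E
```

```text
[-140.2   -0.9  104.4] 0.06606818794088512 27.225
-0.142 [258.97178847 224.36819753]
-0.145 [258.96823892 227.90404463]
```

View pics/w20a.png

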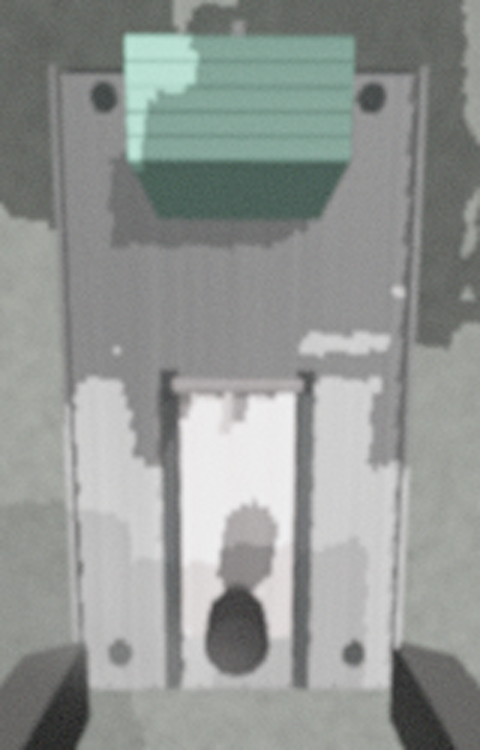

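View pics/s20a.png

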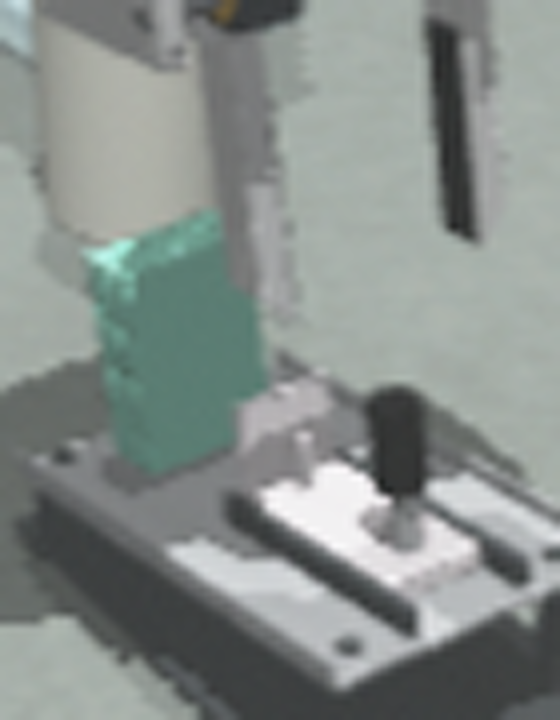

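Request:
{"name": "step_arm", "arguments": {"motion": [[[0.006,0,0.001,0,0,0],[0.013,0,0.001,0,0,0],[0.017,0,0,0,0,0],[0.017,0,0,0,0,0],[0.0135,0,0,0,0,0],[0.007,0,0,0,0,0],[0,0,0,0,0,0]]]}}

```text
time_s: 28.2
ee_pos: [0.5907, 0.0748, 0.0904]
eef_rot: [-0.001, 1.397, -1.44]
force: [-1.0, -0.2, 0.1]
grip_width: 0.0661
```

Request:
{"name": "step_arm", "arguments": {"motion": [[[0,0,0,0,0,0],[0,0,0,0,0,0],[0,0,0,0,0,0],[0,0,0,0,0,0],[0,0,0,0,0,0],[0,0,0,0,0,0],[0,0,0,0,0,0]]], "fingers": 0.01, "squeeze": 15}}

```text
time_s: 29.08
ee_pos: [0.5901, 0.0748, 0.0907]
eef_rot: [-0.009, 1.397, -1.449]
force: [-6.1, -0.6, 4.4]
grip_width: 0.0181
```

Request:
{"name": "step_arm", "arguments": {"motion": [[[0,0,-0.002,0,0,0],[0,0,-0.004,0,0,0],[0,0,-0.006,0,0,0],[0,0,-0.006,0,0,0],[0,0,-0.006,0,0,0],[0,0,-0.006,0,0,0],[0,0,-0.004,0,0,0],[0,0,-0.003,0,0,0],[0,0,-0.002,0,0,0]]]}}

```text
time_s: 30.2
ee_pos: [0.5852, 0.1128, 0.084]
eef_rot: [-0.008, 1.397, -1.447]
force: [-5.0, -2.4, 3.4]
grip_width: 0.0178
```

```bash
python3 - <<'E'
from tray import *
c=snap("wrist","w21"); o=c["obs"];print((wt(o["ee_pos"])*1000).round(1),Rt.T@o["force"],o["grip_width"],o["time_s"])
crop(c,"w21a",150,0,370,250,2.4)
E
```

```text
[-103.1   -0.3   30.9] [-2.27476361  5.22709588  3.06462007] 0.01776449201775264 30.2
```

View pics/w21a.png

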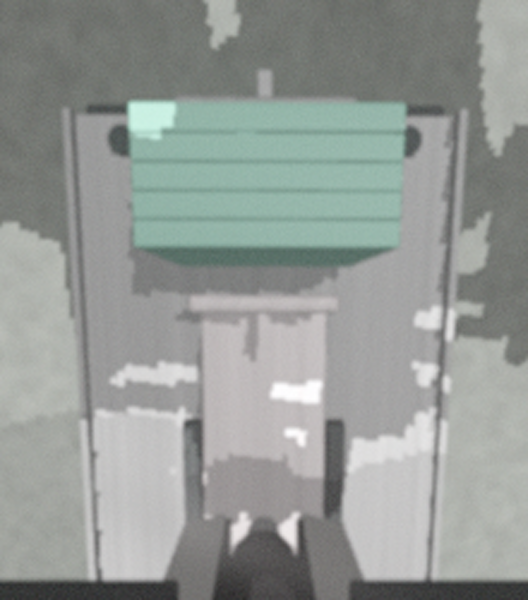

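Request:
{"name": "step_arm", "arguments": {"motion": [[[0,0,-0.002,0,0,0],[0,0,-0.002,0,0,0],[0,0,-0.002,0,0,0],[0,0,0,0,0,0]]]}}

```text
time_s: 30.75
ee_pos: [0.5844, 0.1187, 0.083]
eef_rot: [-0.007, 1.397, -1.446]
force: [-4.4, -0.6, 3.5]
grip_width: 0.0175
```

Request:
{"name": "step_arm", "arguments": {"motion": [[[0,0,-0.001,0,0,0],[0,0,-0.001,0,0,0]]]}}

```text
time_s: 31.0
ee_pos: [0.5842, 0.1205, 0.0827]
eef_rot: [-0.007, 1.397, -1.447]
force: [-5.8, -1.9, 3.1]
grip_width: 0.0174
```

Request:
{"name": "step_arm", "arguments": {"motion": [[[0,0,-0.0007,0,0,0],[0,0,0,0,0,0]]]}}

```text
time_s: 31.25
ee_pos: [0.5841, 0.121, 0.0826]
eef_rot: [-0.007, 1.396, -1.447]
force: [-5.8, -3.8, 2.9]
grip_width: 0.0178
```

Request:
{"name": "step_arm", "arguments": {"motion": [[[0,0,-0.0007,0,0,0],[0,0,0,0,0,0]]]}}

```text
time_s: 31.5
ee_pos: [0.5841, 0.121, 0.0826]
eef_rot: [-0.008, 1.395, -1.447]
force: [-5.1, -7.3, 4.8]
grip_width: 0.0176
```

Request:
{"name": "step_arm", "arguments": {"motion": [[[0,0,-0.0007,0,0,0],[0,0,0,0,0,0]]]}}

```text
time_s: 31.75
ee_pos: [0.5841, 0.1211, 0.0825]
eef_rot: [-0.008, 1.395, -1.448]
force: [-5.3, -11.3, 5.4]
grip_width: 0.0173
```

```bash
python3 - <<'E'
from tray import *
c=snap("wrist","w22"); o=c["obs"];print((wt(o["ee_pos"])*1000).round(1),Rt.T@o["force"],o["grip_width"],o["time_s"])
crop(c,"w22a",150,0,370,250,2.4)
E
```

```text
[-94.6  -0.3  30.9] [-11.34954305   6.7008459    3.50590799] 0.017305777972208832 31.75
```

View pics/w22a.png

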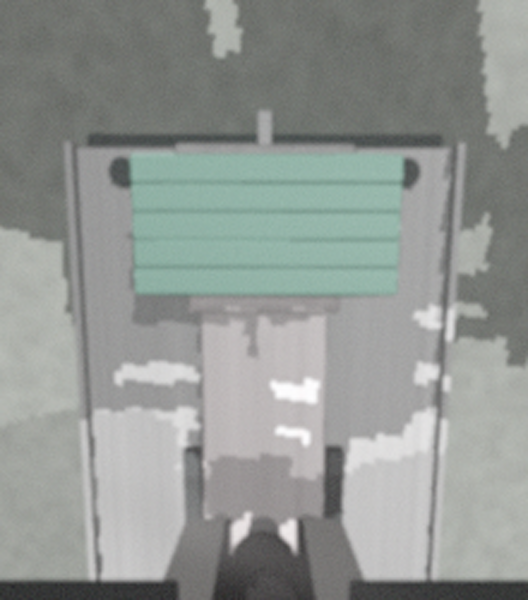

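Request:
{"name": "step_arm", "arguments": {"motion": [[[0,0,0,0,0,0],[0,0,0,0,0,0],[0,0,0,0,0,0],[-0.005,0,0,0,0,0],[-0.015,0,0,0,0,0],[-0.02,0,0,0,0,0],[-0.02,0,0,0,0,0],[-0.015,0,-0.005,0,0,0],[-0.005,0,-0.02,0,0,0],[0,0,-0.025,0,0,0],[0,0,-0.015,0,0,0],[0,0,0,0,0,0]]], "fingers": 0.08}}

```text
time_s: 33.3
ee_pos: [0.5738, 0.2011, 0.1492]
eef_rot: [-0.004, 1.397, -1.442]
force: [-0.1, -0.0, 0.0]
grip_width: 0.08
```

Request:
{"name": "step_arm", "arguments": {"motion": [[[0,0,0,0,0,0]]]}}

```text
time_s: 33.42
ee_pos: [0.5743, 0.1997, 0.1498]
eef_rot: [0.001, 1.397, -1.438]
force: [-0.1, -0.4, 1.2]
grip_width: 0.0801
```

```bash
python3 - <<'E'
from tray import *
import pickle
c=snap("wrist","w23"); o=c["obs"];print((wt(o["ee_pos"])*1000).round(1),o["grip_width"],o["time_s"])
pickle.dump(c,open("w23.pkl","wb"))
crop(c,"w23a",195,130,325,255,6)
c=snap("side","s23"); crop(c,"s23a",205,110,275,200,8)
E
```

```text
[-28.2  -0.7 110.9] 0.08012412882816529 33.425
```

View pics/w23a.png

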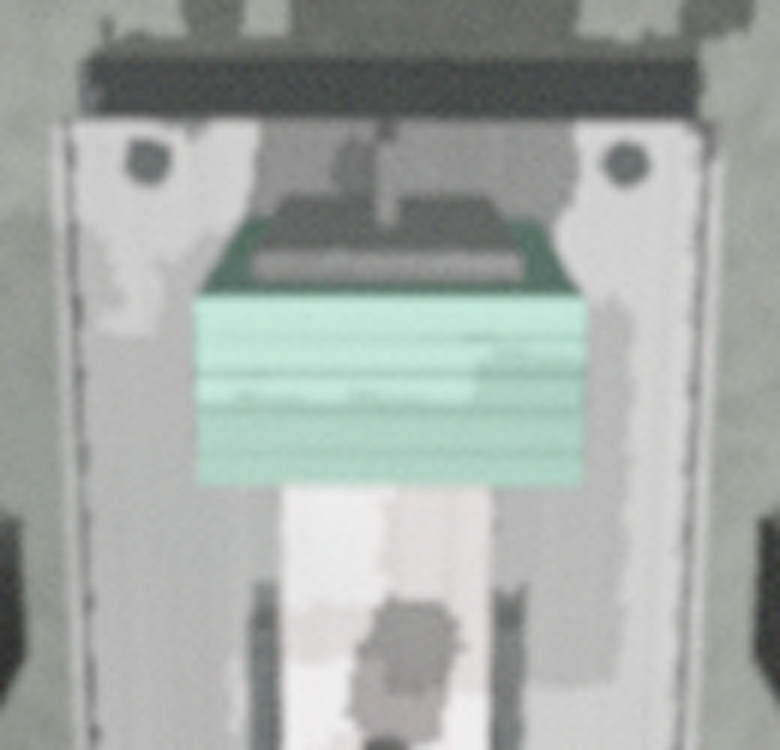

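View pics/s23a.png

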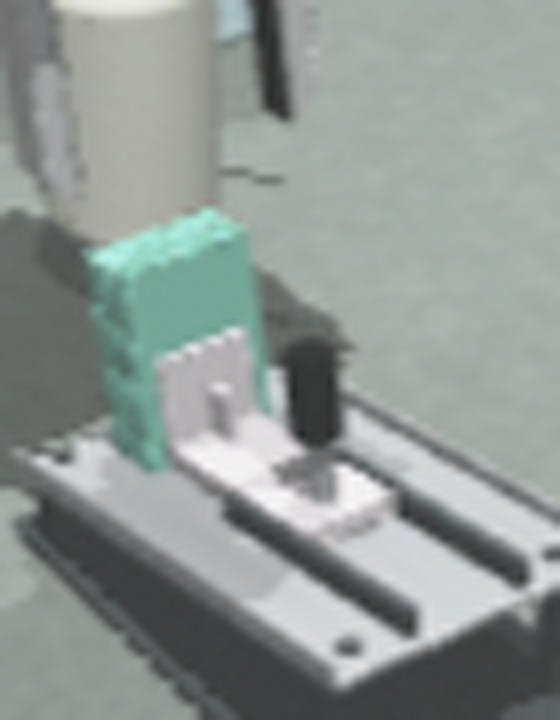

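```bash
python3 - <<'E'
from tray import *
import pickle
c=pickle.load(open("w23.pkl","rb"))
P=lambda x,y:(195+(x+.5)/6-.5,130+(y+.5)/6-.5)
for x,y,z in [(195,297,.075),(587,297,.075),(198,485,.075),(583,485,.075),(250,280,.064)]: print((onplane(c,*P(x,y),z)*1000).round(1))
# side edges by mask, per row
im=c["pixels"].astype(int); m=(im[:,:,1]-im[:,:,0]>20)
for r in range(181,211,3):
    k=np.where(m[r,200:320])[0]+200
    a=onplane(c,k.min()-.5,r,.075)*1000;b=onplane(c,k.max()+.5,r,.075)*1000
    print(r,a.round(1)[:2],b.round(1)[:2])
t=snap("top","t24"); s=snap("side","s24")
E
```

```text
[-1.3 23.9 75. ]
[ -1.3 -25.6  75. ]
[-26.1  24.1  75. ]
[-26.  -25.8  75. ]
[-1.1 17.8 64. ]
181 [-2.8 24.3] [ -2.7 -25.7]
184 [-5.1 24.4] [ -5.1 -25.8]
187 [-7.5 24.4] [ -7.4 -25.9]
190 [-9.8 24.5] [ -9.7 -25.2]
193 [-12.2  23.8] [-12.1 -25.2]
196 [-14.5  23.8] [-14.5 -25.3]
199 [-16.9  23.9] [-16.8 -25.4]
202 [-19.3  24. ] [-19.2 -25.4]
205 [-21.7  24. ] [-21.6 -25.5]
208 [-24.1  24.1] [-24.  -25.6]
```

View pics/s24.png

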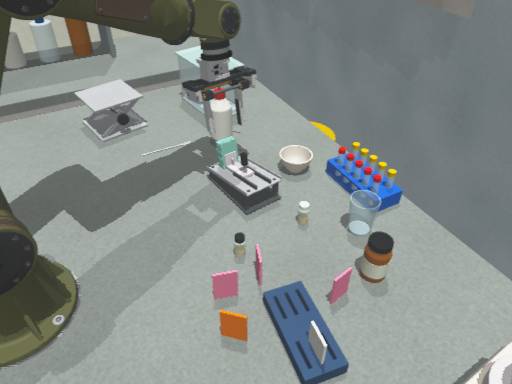

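View pics/t24.png

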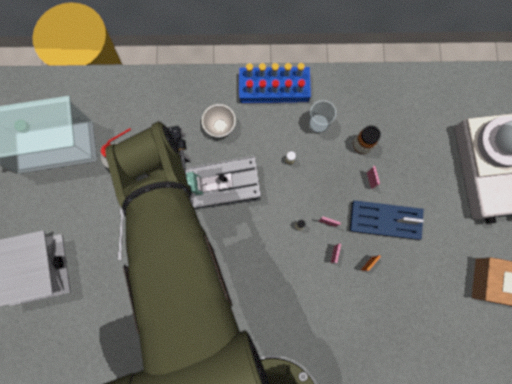

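Request:
{"name": "step_arm", "arguments": {"motion": [[[-0.01,0,0,0,0,0],[-0.02,0,0.01,0,0,0],[-0.02,0,0.02,0,0,0],[-0.01,0,0.02,0,0,0],[0,0,0.01,0,0,0],[0,0,0,0,0,0],[0,0,0,0,0,0]]]}}

```text
time_s: 34.5
ee_pos: [0.5804, 0.1518, 0.2186]
eef_rot: [-0.005, 1.397, -1.444]
force: [0.1, 0.8, 1.5]
grip_width: 0.0801
```

```bash
python3 - <<'E'
from tray import *
c=snap("wrist","w25"); o=c["obs"]; print((wt(o["ee_pos"])*1000).round(1),o["time_s"]); crop(c,"w25a",190,80,330,250,4.4)
E
```

```text
[-87.7  -0.6 170.3] 34.5
```

View pics/w25a.png

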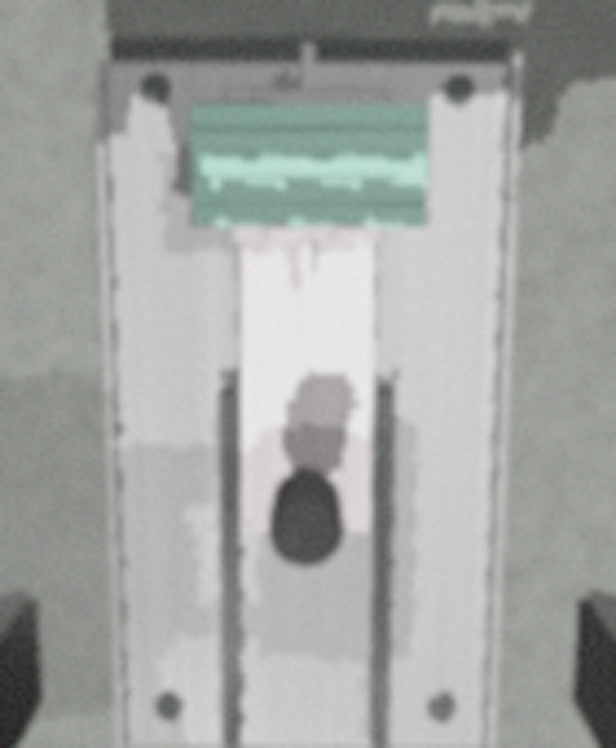

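The last picture shows five plates in one block at crop rows 103–228, side edges straight at columns 191 and 428. The keeper is right against the last plate and the gripper is clear.

```bash
python3 -c "
from station import ticket
print(ticket.hand_in())"
```

```text
the job is handed in; nothing more can be done
None
```

The job is handed in at about 34.5 s of the 72 s. All five plates stand flat against one another and the backstop, with the keeper snug against the last. No check failed at the end, but the hand-in reports no verdict.

**What I did:**
- I pushed the slumped row upright with the keeper, holding it by its knob, until it pressed firmly on the backstop (about 17 N).
- I slid the keeper back and squeezed the four plates' side edges flush between the fingers.
- I lifted the green plate from the rack by its side edges, stood it in front of the row and let it settle against the fourth plate.
- I slid the keeper up until it pressed on the fifth plate at about 11 N, then let go of the knob and moved clear.

**Last checks:**
- **Row:** the five tops measure 24.8 mm deep, against 25 mm expected.
- **Side edges:** flush to within about 0.7 mm as measured, roughly one camera pixel.
- **Keeper:** the knob stopped 94.6 mm from the backstop face, against 95 mm expected.
- **Other things:** by eye in the last overall pictures, the white-coated plate, the pink and orange look-alikes and the rest of the bench are where they were. The arm hid part of the top view near the wash bottle and spatula, but both show in place in the side view.

**One disagreement:** my first estimate of the tray's position from the top camera was about 5 mm off the wrist camera's. I used the wrist camera, corrected by 2 mm once the row met the backstop.

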